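# Clear the jeweller's sorting board

### The arm

A 6-joint arm with a two-finger parallel gripper is mounted at the origin on the work surface. World frame = base frame: x ahead of the robot, y to its left, z up, the work surface at z = 0. Lengths are in m, angles in rad, forces in N, time in s.
With the tool pointing down it reaches from about 0.425 to 0.925 m from the base axis. Payload 12.5 kg.
Tool frame: the origin (TCP) lies midway between the tips of the shut fingers; the grasp point (between the pads) lies 19 mm behind it; z points along the fingers, x is the direction in which the jaws open and shut, and the axes are right-handed (so a half turn about z gives the same grasp; the last joint's range is limited). The gripper opens to 85 mm and grips with 20 to 120 N. Pads are 22 mm wide; open, the fingers measure 114 mm over their backs; the gripper's body (76 mm by 85 mm) begins 54 mm behind the grasp point. The pads swing forward as they close: fully open they stand 13 mm farther back than shut.
Start: joints at [-1.325, 0.491, 1.559, -0, 1.092, -0.106], TCP at [0.215, -0.587, 0.231] pointing down, gripper open.
Joint ranges: [-3.1, 3.1], [-0.84, 2.19], [0.05, 2.79], [-1.13, 4.28], [0.06, 2.93], [-2.69, 2.69]. Speed limits (rad/s): [2.22, 2.22, 2.79, 3.14, 3.14, 3.14].

### API

Orientations are given as a rotation vector (axis times angle).
In Python, from cell import bot gives the robot as it stands.
- The arm moves only by the tool play_rows, never from a script. Its argument "plan" is text: rows parted by semicolons, each of 6 numbers parted by spaces: the shift along the world's x, y, z normalised to -1 to 1, where 1 is 0.5 m, then the turn, a rotation vector about the world's x, y, z normalised to -1 to 1, where 1 is pi rad. A call has 1 to 5 rows; each row is the pose to reach, as a shift and turn from the pose commanded when the call began, turning the shorter way round; what a row does not reach only later rows make up. A row lasts 1/12 s, in which the tool goes at most 41.7 mm and 7.16 degrees, less where a joint would pass 70% of its speed; a pose out of reach is approached as far as the arm can. A call with a number of a shift or a turn outside -1 to 1 is refused whole. A call with a gripper value outside its range is refused whole. "grip" is the opening, from -1 (shut) to 1 (fully open), set as the call begins (left out, the last holds). The fingers move at their own pace and stop on an object; the grip force is fixed at half the most. Time passes only in rows, so rows that repeat a pose let the fingers close. It gives the time, the measured TCP pose, the force and the opening at its end, in the units of the state.
- bot.read_state(): the state, without advancing time (a new reading comes with each control period).
- bot.read_camera(name): name is "scene" or "side" or "wrist"; returns a dict with "img" (480x640x3 uint8, red, green, blue), "K" (3x3 intrinsics, pixels), "R" (3x3) and "t" (3): a world point X has camera coordinates R X + t; the wrist camera has in their place "T_tool_cam" (4x4, takes a point from camera to tool coordinates, whose origin is the TCP and whose axes are the tool frame's). Camera axes: x right, y down, z forward; pixel columns grow to the right and rows downward; lengths in m; the calibration is good to about 2 mm. The wrist camera is an equidistant fisheye: a pixel r from the principal point sees the ray r / f radians off the axis. A picture is of the moment at which its call begins: read the wrist's pose just before it. There is no depth.
- bot.job_done(): hands the job in, once; it reports no verdict.
Trained networks look in the newest picture that a camera, given by its name, has taken for a name from the list of things; names that differ only in an ending like _2 or _b are one class to them, and where a whole thing is asked for, a point or a joint stands for the part that bears it (a point fixed in the world has none). Each returns a list of dicts, best first, with "score" (0 to 1); they miss things now and then, are a little off and sometimes report something else, mostly with a low value. They report only what shows in the picture. A call takes as long as a camera call.
- bot.outline_of(camera, label): "pixels" (480x640 bool, what is visible of it) and "xy" ([column, row] in pixels, amid what is visible of it).
The state is a dict: "time_s": time; "joints": joint angles; "joint_vel": joint speeds; "joint_efforts": joint torques, N m; "tcp_pos": TCP position; "tool_rot": TCP orientation; "wrist_force": force on the tool from outside, world axes, zero at the start; "wrist_torque": the same for the moment, N m; "finger_gap": opening from 0.0 (shut) to 1.0 (fully open).
Only numpy, scipy, OpenCV 4.12 (cv2) and the standard library are available. Lean on these libraries where they do the work, as an engineer would, in place of code of your own. Each camera call takes 0.05 s, during which the arm holds its last target. There are 200 camera calls.

### The job

Clear the sorting board: slide the two ring blanks over its edge into the tray that has a divider and the two plain bars over the opposite edge into the tray without one, pushing them along the board rather than lifting them. Take the needle file from its sloping rest and stand it in the empty tool pot, tip down on the floor of the pot and handle up. Leave the steel bench block on the board and everything else on the bench where it is.

Things in the scene. Friction and masses are not known exactly. Their poses are not given: they have to be found in the camera images.
- board: fixed plywood sorting board, 280 (its x) x 180 (its y), flat top 35 above the bench, no raised edges. Origin: centre of its underside; x away from the robot, y to the left. A tray is tucked 12 under each long edge (y = +90, -90): what is slid over the edge drops in. The rings, bars and bench block stand in five lanes 50 apart along x, in any order
- plain_tray: fixed low wooden tray without a divider, 280 (its x) x 120 (its y) x 20 high outside, walls and floor 5 thick; at the left or the right edge of the board, its centre 138 mm from the board's centre. Origin: centre of its underside; same axes as the board
- divided_tray: fixed low wooden tray of the same size on the other side of the board, told by the 10 thick, 17 high (from the bench) pale wood divider across its middle (along its y at x = 0). Origin: centre of its underside; same axes as the board
- ring1: plain silver ring blank, bare metal, outer diameter 30, hole 20, 10 high, lying flat on the sorting board. Origin: centre of its underside; z up along its axis
- ring2: the other plain silver ring blank, bare metal, outer diameter 30, hole 20, 10 high, lying flat on the sorting board. Origin: centre of its underside; z up along its axis
- bar1: small silver bar, bare metal, 40 x 14 x 10 (x, y, z), lying flat on the sorting board. Origin: centre of its underside; x along its length
- bar2: the other small silver bar, bare metal, 40 x 14 x 10 (x, y, z), lying flat on the sorting board. Origin: centre of its underside; x along its length
- file: loose needle file, 173 long: square steel blade 6 x 6, 85 long, then a round wooden handle 14 in diameter. It lies in the sloping rest at 45 degrees, tip low and towards the robot, handle up and away. Origin: at the tip, on the axis; z from the tip to the handle; handle from z = 86 to z = 173
- file_grip (a point): point on the file's axis in the middle of the bare handle, 142 from the tip; it overhangs the top end of the rest by 37, about 125 above the bench
- file_rest: fixed dark wooden file rest, 120 x 50 base, with a 32 wide sloping trough at 45 degrees that rises along its x (away from the robot), top end about 105 above the bench; stands on the left or the right of the trays. Origin: centre of its underside
- tool_pot: fixed empty round black tool pot, outer diameter 48, inner 40, 75 high, floor 5 thick; on the other side from the file rest. Origin: centre of its underside
- bench_block: bystander: loose dark steel block 36 x 36 x 22 on the sorting board among the rings and bars. Origin: centre of its underside
- jar: bystander: loose glass jar with a steel lid, diameter 56, 75 high. Origin: centre of its underside
- hammer: bystander: loose hammer lying on the bench, handle along its x. Origin: under its middle
- ring_clamp: bystander: loose wooden ring clamp 120 x 26 x 18 lying beyond the sorting board. Origin: centre of its underside, x along it
- tin: bystander: loose flat aluminium tin, diameter 60, 24 high. Origin: centre of its underside

How it is judged:
By the outcome, as a careful person would: the job done as asked, in the order asked, and still so for the second after the job is handed in, with the robot touching nothing.
It also fails if it takes over 64 s, if anything falls off the work surface, if the arm or the gripper's body presses on something with over 40 N, if the wrist force passes 120 N, or if a joint passes its speed limit or range.

## Working session

There is one attempt and no reset: what is moved stays moved. The work goes in short steps, Python scripts to look and compute and a tool call to move; the robot and the scene stay as the last step left them, time stands still between calls to the robot, and variables do not carry over. Pictures are saved under pics/ and viewed, about 8 in all and at most 12, crops included, and the job is handed in when it is done.

Besides the shell and the picture viewer there is one more tool, called after "Call:" as name(argument=value, ...) on one line, values as JSON. play_rows: Moves the arm, as the interface text tells. Its arguments: {"type":"object","properties":{"plan":{"type":"string"},"grip":{"type":"number"}},"required":["plan"]}

```bash
ls; mkdir -p pics; cat > h.py <<'E'
import numpy as np, cv2
from cell import bot
from scipy.spatial.transform import Rotation as Ro
def ray(c,px,st=None):
    px=np.asarray(px,float); K=c["K"]
    u=np.array([(px[0]-K[0,2])/K[0,0],(px[1]-K[1,2])/K[1,1]])
    if "R" in c:
        R=c["R"]; d=R.T@np.array([u[0],u[1],1]); o=-R.T@c["t"]
    else:
        th=np.linalg.norm(u); d=np.array([*(u/max(th,1e-9)*np.sin(th)),np.cos(th)])
        T=c["T_tool_cam"]; Rt=Ro.from_rotvec(st["tool_rot"]).as_matrix()
        d=Rt@T[:3,:3]@d; o=Rt@T[:3,3]+st["tcp_pos"]
    return o,d
def atz(c,px,z,st=None):
    o,d=ray(c,px,st); return o+d*(z-o[2])/d[2]
def save(c,n): cv2.imwrite(f"pics/{n}.png",c["img"][:,:,::-1])
E
python3 - <<'E'
from h import *
H=dict(ring1=.045,bar1=.045,bench_block=.057,board=.035,plain_tray=.01,divided_tray=.01,file=.1,file_rest=.05,tool_pot=.075,jar=.075,hammer=.02,ring_clamp=.018,tin=.024)
print({k:np.round(v,3) for k,v in bot.read_state().items()} )
for n in ("scene","side"):
    c=bot.read_camera(n); save(c,n)
    print(n, np.round(-c["R"].T@c["t"],3), c["K"][0])
    for l,z in H.items():
        for o in bot.outline_of(n,l)[:3]:
            if o["score"]>.3: print(l,round(o["score"],2),np.round(o["xy"]),o["pixels"].sum(),np.round(atz(c,o["xy"],z),3))
E
```

```text
pics
{'time_s': np.float64(0.0), 'joints': array([-1.325,  0.492,  1.559,  0.   ,  1.092, -0.106]), 'joint_vel': array([ 0.001, -0.001,  0.   , -0.   ,  0.   ,  0.   ]), 'joint_efforts': array([ 4.0000e-03, -6.1844e+01, -2.6159e+01,  0.0000e+00,  4.0000e-03,
       -0.0000e+00]), 'tcp_pos': array([ 0.215, -0.586,  0.231]), 'tool_rot': array([-2.575e+00,  1.798e+00,  1.000e-03]), 'wrist_force': array([-0.601, -0.017, -0.107]), 'wrist_torque': array([ 0.007, -0.002, -0.019]), 'finger_gap': np.float64(0.997)}
scene [ 1.031 -0.388  0.844] [469.85442809   0.         311.26790631]
ring1 0.66 [307. 227.] 108 [ 0.505 -0.022  0.045]
bar1 0.63 [163. 306.] 968 [ 0.503 -0.36   0.045]
bar1 0.6 [343. 253.] 119 [0.606 0.001 0.045]
bar1 0.42 [331. 238.] 112 [0.561 0.002 0.045]
bench_block 0.77 [291. 210.] 318 [ 0.455 -0.029  0.057]
board 0.73 [322. 254.] 8112 [ 0.577 -0.034  0.035]
plain_tray 0.78 [385. 223.] 4320 [0.577 0.146 0.01 ]
divided_tray 0.91 [270. 287.] 6625 [ 0.569 -0.16   0.01 ]
file 0.53 [433. 149.] 264 [0.523 0.327 0.1  ]
file_rest 0.82 [416. 170.] 1186 [0.517 0.288 0.05 ]
tool_pot 0.7
[... 449 characters left out ...]
57]
bench_block 0.35 [308. 275.] 84 [0.607 0.019 0.057]
board 0.82 [332. 284.] 7273 [0.557 0.018 0.035]
board 0.6 [204. 348.] 804 [0.776 0.212 0.035]
board 0.57 [326. 330.] 7346 [0.558 0.147 0.035]
plain_tray 0.7 [328. 329.] 7356 [0.558 0.121 0.01 ]
divided_tray 0.61 [340. 235.] 2652 [ 0.551 -0.185  0.01 ]
file 0.93 [336. 374.] 590 [0.532 0.301 0.1  ]
file_rest 0.83 [358. 407.] 2640 [0.495 0.324 0.05 ]
tool_pot 0.6 [363. 183.] 574 [ 0.503 -0.319  0.075]
jar 0.78 [233. 414.] 1620 [0.685 0.371 0.075]
jar 0.55 [329. 283.] 7411 [0.56  0.059 0.075]
hammer 0.78 [299. 184.] 817 [ 0.673 -0.385  0.02 ]
ring_clamp 0.72 [206. 344.] 826 [0.78  0.189 0.018]
tin 0.81 [234. 269.] 584 [ 0.772 -0.02   0.024]
```

```bash
python3 - <<'E'
import cv2
a=cv2.imread("pics/scene.png")[120:420,100:520]; cv2.imwrite("pics/s1.png",cv2.resize(a,(800,571),interpolation=3))
a=cv2.imread("pics/side.png")[150:450,160:480]; cv2.imwrite("pics/s2.png",cv2.resize(a,(640,600),interpolation=3))
E
```

```text
(no output)
```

View pics/s1.png

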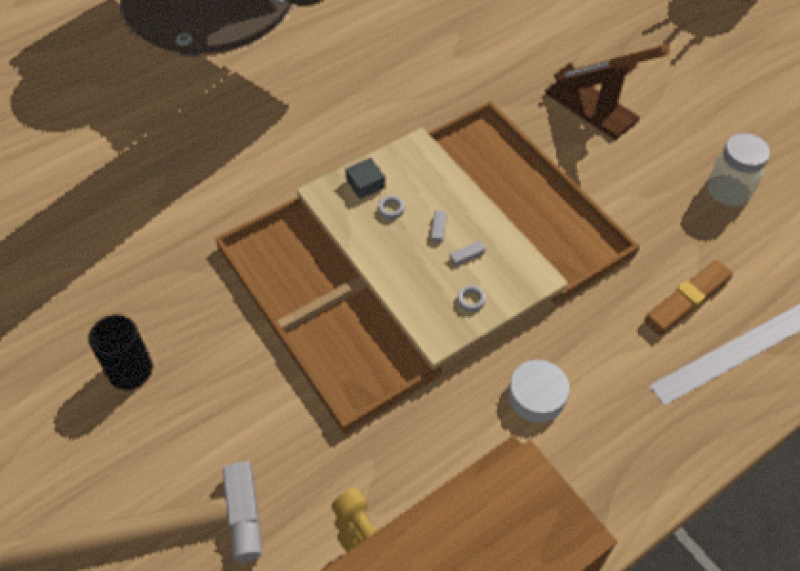

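View pics/s2.png

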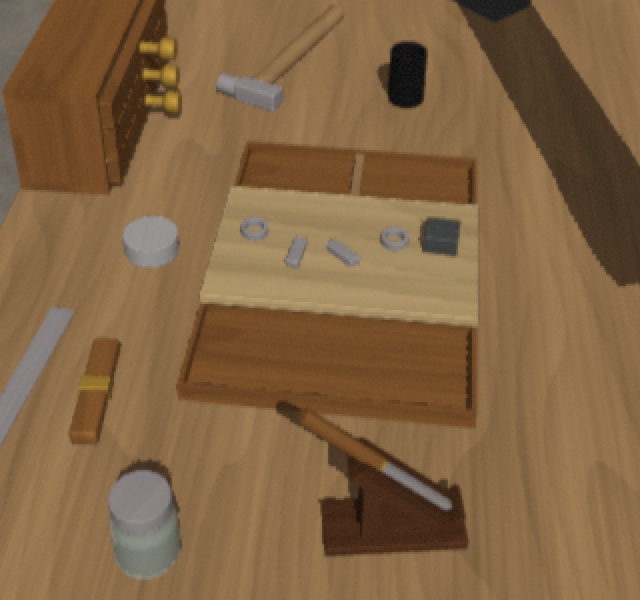

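The divided tray is on the right (−y) and the plain tray on the left. The lanes from near to far hold the block, a ring, a bar, a bar and a ring. The file rest is on the left and the pot on the right. Next I'll compute the board yaw and refine the positions.

```bash
python3 - <<'E'
from h import *
S=bot.read_camera("scene"); D=bot.read_camera("side")
s=lambda u,v:(100+u/1.905,120+v/1.903); d=lambda u,v:(160+u/2,150+v/2)
print("corners scene",[np.round(atz(S,s(*p),.035)[:2],3) for p in [(298,192),(425,130),(567,288),(435,362)]])
print("corners side",[np.round(atz(D,d(*p),.035)[:2],3) for p in [(235,188),(478,205),(477,323),(203,302)]])
for n,a,b,z in [("ring1",(391,208),(395,239),.042),("ring2",(471,299),(254,229),.042),("barA",(439,226),(342,251),.041),("barB",(467,253),(297,251),.041),
  ("file low end",(567,74),(445,505),.06),("file handle end",(666,50),(285,407),.148),("pot rim",(113,333),(408,55),.075)]:
    o1,e1=ray(S,s(*a)); o2,e2=ray(D,d(*b))
    t=np.linalg.lstsq(np.c_[e1,-e2],o2-o1,rcond=None)[0]; X=(o1+t[0]*e1+o2+t[1]*e2)/2
    print(n,np.round(atz(S,s(*a),z)[:2],3),np.round(atz(D,d(*b),z)[:2],3),"tri",np.round(X,3))
E
```

```text
corners scene [array([ 0.42 , -0.099]), array([0.426, 0.081]), array([0.703, 0.067]), array([ 0.692, -0.103])]
corners side [array([ 0.688, -0.103]), array([ 0.415, -0.1  ]), array([0.421, 0.085]), array([0.693, 0.082])]
ring1 [ 0.507 -0.027] [ 0.505 -0.025] tri [ 0.505 -0.026  0.04 ]
ring2 [ 0.657 -0.029] [ 0.656 -0.026] tri [ 0.656 -0.028  0.04 ]
barA [0.559 0.002] [ 0.56  -0.001] tri [0.56  0.001 0.043]
barB [0.607 0.005] [0.607 0.003] tri [0.607 0.005 0.042]
file low end [0.471 0.27 ] [0.455 0.318] tri [0.452 0.295 0.03 ]
file handle end [0.57  0.316] [0.585 0.305] tri [0.58  0.309 0.156]
pot rim [ 0.498 -0.357] [ 0.5   -0.347] tri [ 0.498 -0.356  0.071]
```

Call:
play_rows(plan=".146 .3 0 0 0 .097;.146 .3 0 0 0 .097;.146 .3 0 0 0 .097;.146 .3 0 0 0 .097;.146 .3 0 0 0 .097", grip=-0.76)

```text
time_s: 1.92
tcp_pos: [0.2902, -0.4313, 0.2316]
tool_rot: [-2.82, 1.381, 0.001]
wrist_force: [0.5, -1.4, 0.6]
finger_gap: 0.3
```

Call:
play_rows(plan=".146 .3 0 0 0 .097;.146 .3 0 0 0 .097;.146 .3 0 0 0 .097;.146 .3 0 0 0 .097;.146 .3 0 0 0 .097")

```text
time_s: 2.33
tcp_pos: [0.363, -0.2816, 0.2316]
tool_rot: [-2.998, 0.936, 0.0]
wrist_force: [1.3, -1.0, -0.2]
finger_gap: 0.121
```

Call:
play_rows(plan=".146 .3 0 0 0 .097;.146 .3 0 0 0 .097;.146 .3 0 0 0 .097;.146 .3 0 0 0 .097;.146 .3 0 0 0 .097")

```text
time_s: 2.75
tcp_pos: [0.4363, -0.1318, 0.2316]
tool_rot: [-3.106, 0.469, -0.001]
wrist_force: [-0.3, -0.9, 0.1]
finger_gap: 0.122
```

Call:
play_rows(plan=".146 .3 0 0 0 .097;.146 .3 0 0 0 .097;.146 .3 0 0 0 .097;.146 .3 0 0 0 .097;.146 .3 0 0 0 .097")

```text
time_s: 3.17
tcp_pos: [0.5096, 0.0178, 0.2314]
tool_rot: [-3.141, -0.006, -0.003]
wrist_force: [-0.4, 0.8, -0.4]
finger_gap: 0.117
```

```bash
python3 - <<'E'
from h import *
st=bot.read_state(); c=bot.read_camera("wrist"); save(c,"w1")
print(st["time_s"],np.round(st["tcp_pos"],4),np.round(st["tool_rot"],3),st["finger_gap"],np.round(st["wrist_force"],1))
for l,z in dict(ring1=.04,bar1=.04,bench_block=.05,board=.035).items():
    for o in bot.outline_of("wrist",l)[:3]: print(l,round(o["score"],2),np.round(o["xy"]),o["pixels"].sum(),np.round(atz(c,o["xy"],z,st),3))
E
```

```text
3.1667 [0.5096 0.0178 0.2314] [-3.141e+00 -6.000e-03 -3.000e-03] 0.11747451749791897 [-0.4  0.8 -0.4]
ring1 0.92 [454. 254.] 534 [ 0.649 -0.027  0.04 ]
ring1 0.67 [316. 260.] 507 [ 0.512 -0.032  0.04 ]
bar1 0.84 [366. 229.] 612 [ 0.558 -0.001  0.04 ]
bar1 0.56 [416. 224.] 639 [0.607 0.005 0.04 ]
board 0.67 [364. 219.] 41476 [0.557 0.008 0.035]
```

View pics/w1.png

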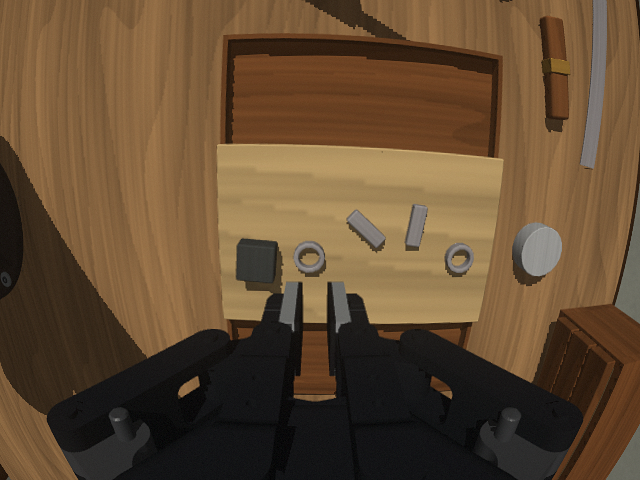

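The wrist view agrees with the earlier fixes: rings at (309,257) and (459,260), bars at (366,229) and (416,224), with the plain tray at the top (+y). I'm lowering the tool behind ring1 and pushing it toward −y.

Call:
play_rows(plan="-.006 0 -.08 0 0 0;-.006 0 -.16 0 0 0;-.006 0 -.24 0 0 0;-.006 0 -.32 0 0 0;-.006 0 -.36 0 0 0")

```text
time_s: 3.83
tcp_pos: [0.5026, 0.0118, 0.048]
tool_rot: [-3.141, 0.004, 0.006]
wrist_force: [0.7, -0.5, 0.2]
finger_gap: 0.121
```

Call:
play_rows(plan="0 0 -.012 0 0 0;0 0 -.024 0 0 0;0 -.012 -.024 0 0 0;0 -.024 -.024 0 0 0;0 -.04 -.024 0 0 0")

```text
time_s: 4.25
tcp_pos: [0.505, -0.0075, 0.0407]
tool_rot: [3.141, 0.0, 0.004]
wrist_force: [-0.4, 0.4, -0.6]
finger_gap: 0.121
```

Call:
play_rows(plan="0 -.016 0 0 0 0;0 -.032 0 0 0 0;-.001 -.048 0 0 0 0;-.002 -.064 0 0 0 0;-.002 -.08 0 0 0 0")

```text
time_s: 4.67
tcp_pos: [0.5033, -0.0476, 0.0395]
tool_rot: [3.142, -0.0, 0.0]
wrist_force: [-0.8, 0.5, 0.3]
finger_gap: 0.123
```

Call:
play_rows(plan="0 -.016 0 0 0 0;0 -.032 0 0 0 0;-.001 -.048 0 0 0 0;-.002 -.064 0 0 0 0;-.002 -.08 0 0 0 0")

```text
time_s: 5.08
tcp_pos: [0.5022, -0.0875, 0.0393]
tool_rot: [-3.142, 0.0, 0.0]
wrist_force: [0.4, 0.1, 0.1]
finger_gap: 0.118
```

Call:
play_rows(plan="0 -.016 0 0 0 0;0 -.03 0 0 0 0;0 -.04 0 0 0 0;0 -.04 0 0 0 0;0 -.04 0 0 0 0")

```text
time_s: 5.5
tcp_pos: [0.5023, -0.1069, 0.0393]
tool_rot: [-3.142, 0.001, -0.0]
wrist_force: [-0.6, -0.3, -0.8]
finger_gap: 0.12
```

```bash
cat > look.py <<'E'
from h import *
import sys
st=bot.read_state(); print(np.round(st["time_s"],2),np.round(st["tcp_pos"],4),np.round(st["tool_rot"],3),round(st["finger_gap"],3),np.round(st["wrist_force"],1))
for n in ("scene","side"):
    c=bot.read_camera(n); save(c,n)
    for l,z in dict(ring1=.04,bar1=.04,bench_block=.05).items():
        for o in bot.outline_of(n,l)[:3]:
            if o["score"]>.3: print(n,l,round(o["score"],2),np.round(o["xy"]),o["pixels"].sum(),np.round(atz(c,o["xy"],z),3))
a=cv2.imread("pics/scene.png")[160:360,180:460]; b=cv2.imread("pics/side.png")[150:350,200:480]
cv2.imwrite(f"pics/{sys.argv[1]}.png",cv2.resize(np.vstack([a,b]),None,fx=1.5,fy=1.5,interpolation=2))
E
python3 look.py p1
```

```text
5.5 [ 0.5023 -0.1069  0.0393] [-3.142e+00  1.000e-03 -0.000e+00] 0.12 [-0.6 -0.3 -0.8]
scene ring1 0.67 [260. 256.] 113 [ 0.508 -0.145  0.04 ]
scene ring1 0.41 [347. 277.] 149 [ 0.655 -0.029  0.04 ]
scene bar1 0.63 [344. 250.] 109 [0.599 0.008 0.04 ]
scene bench_block 0.57 [294. 212.] 241 [ 0.458 -0.023  0.05 ]
side ring1 0.46 [289. 263.] 134 [ 0.653 -0.033  0.04 ]
side ring1 0.43 [338. 378.] 648 [0.53 0.26 0.04]
side bar1 0.69 [332. 278.] 133 [0.557 0.006 0.04 ]
side bench_block 0.51 [380. 268.] 300 [ 0.458 -0.023  0.05 ]
```

View pics/p1.png

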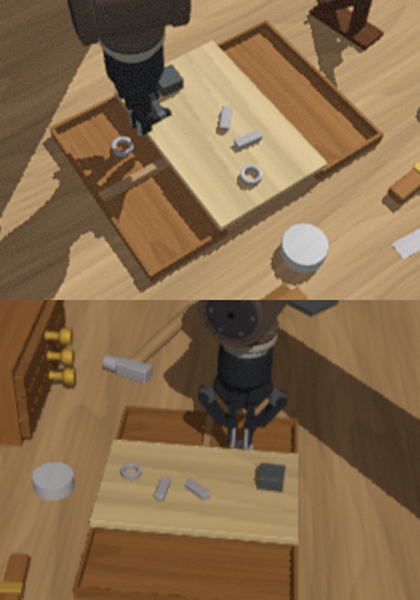

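Ring1 is in the divided tray (crop pixel 122,146), and the block and bars haven't moved. Next is ring2.

Call:
play_rows(plan="0 0 .08 0 0 0;0 0 .12 0 0 0;.1 .08 .12 0 0 0;.16 .14 .12 0 0 0;.22 .18 .12 0 0 0")

```text
time_s: 6.32
tcp_pos: [0.5996, -0.026, 0.1002]
tool_rot: [3.141, -0.002, 0.002]
wrist_force: [0.5, -0.5, 0.2]
finger_gap: 0.118
```

Call:
play_rows(plan=".06 .04 0 0 0 0;.086 .058 0 0 0 0;.086 .058 0 0 0 0;.086 .058 -.06 0 0 0;.086 .058 -.12 0 0 0")

```text
time_s: 6.73
tcp_pos: [0.642, 0.0019, 0.0399]
tool_rot: [3.141, 0.001, 0.005]
wrist_force: [-0.2, 0.4, -0.8]
finger_gap: 0.119
```

Call:
play_rows(plan="0 -.012 0 0 0 0;0 -.024 0 0 0 0;0 -.036 0 0 0 0;0 -.048 0 0 0 0;-.001 -.064 0 0 0 0")

```text
time_s: 7.15
tcp_pos: [0.641, -0.0309, 0.0397]
tool_rot: [3.142, -0.0, 0.001]
wrist_force: [-1.0, -0.6, 0.2]
finger_gap: 0.122
```

Call:
play_rows(plan="0 -.016 0 0 0 0;0 -.032 0 0 0 0;-.001 -.048 0 0 0 0;-.002 -.064 0 0 0 0;-.002 -.08 0 0 0 0")

```text
time_s: 7.57
tcp_pos: [0.64, -0.0711, 0.0394]
tool_rot: [3.142, -0.0, 0.0]
wrist_force: [-0.1, -0.5, 0.3]
finger_gap: 0.119
```

Call:
play_rows(plan="0 -.016 0 0 0 0;0 -.032 0 0 0 0;-.001 -.048 0 0 0 0;-.002 -.064 0 0 0 0;-.002 -.076 0 0 0 0")

```text
time_s: 7.98
tcp_pos: [0.6391, -0.1092, 0.0393]
tool_rot: [3.142, -0.001, 0.0]
wrist_force: [-1.0, -0.1, -0.8]
finger_gap: 0.118
```

Call:
play_rows(plan="0 -.01 0 0 0 0;0 -.02 0 0 0 0;0 -.02 0 0 0 0;0 -.02 0.04 0 0 0;0 -.02 .1 0 0 0")

```text
time_s: 8.4
tcp_pos: [0.6378, -0.1177, 0.0873]
tool_rot: [-3.14, 0.0, 0.008]
wrist_force: [0.7, 0.3, 1.2]
finger_gap: 0.123
```

```bash
python3 look.py p2
```

```text
8.4 [ 0.6378 -0.1177  0.0873] [-3.14   0.     0.008] 0.123 [0.7 0.3 1.2]
scene bar1 0.67 [342. 254.] 137 [ 0.605 -0.001  0.04 ]
side ring1 0.69 [287. 248.] 122 [ 0.663 -0.083  0.04 ]
side ring1 0.43 [362. 247.] 28 [ 0.497 -0.105  0.04 ]
side bar1 0.58 [331. 276.] 119 [0.56 0.   0.04]
side bench_block 0.74 [378. 265.] 310 [ 0.462 -0.034  0.05 ]
```

View pics/p2.png

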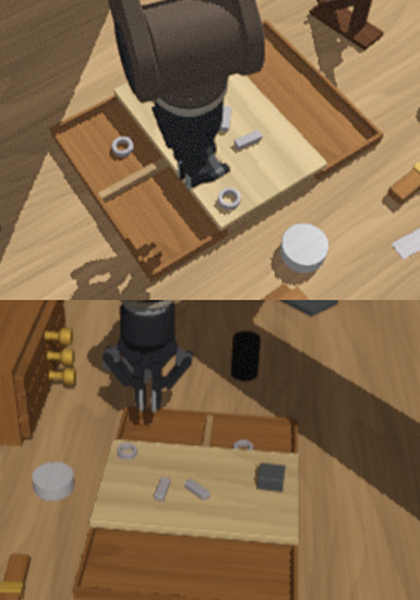

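Ring2 slid off the fork because I set it about 13 mm off centre. It's still on the board, next to the right edge. I'll measure it and push again.

Call:
play_rows(plan=".02 .06 .02 0 0 0;.04 .12 .02 0 0 0;.05 .15 .02 0 0 0;.05 .16 .02 0 0 0;.05 .16 .02 0 0 0")

```text
time_s: 9.22
tcp_pos: [0.6638, -0.037, 0.0985]
tool_rot: [-3.141, -0.003, 0.002]
wrist_force: [-0.5, 0.1, -0.2]
finger_gap: 0.123
```

```bash
python3 - <<'E'
from h import *
S=bot.read_camera("scene"); D=bot.read_camera("side")
print(atz(S,(332.7,292),.042),atz(D,(284.7,250.7),.042))
st=bot.read_state(); c=bot.read_camera("wrist"); save(c,"w2"); print(st["tcp_pos"],st["time_s"])
for n,cc in (("wrist",c),("side",D),("scene",S)):
  for o in bot.outline_of(n,"ring1")[:3]: print(n,round(o["score"],2),np.round(o["xy"]),o["pixels"].sum(),np.round(atz(cc,o["xy"],.041,st),3))
E
```

```text
[ 0.66777436 -0.0739048   0.042     ] [ 0.66749722 -0.0724893   0.042     ]
[ 0.66371164 -0.03873928  0.09877576] 9.3167
wrist 0.91 [308. 318.] 683 [ 0.66  -0.078  0.041]
wrist 0.88 [117. 350.] 749 [ 0.522 -0.111  0.041]
side 0.64 [286. 249.] 122 [ 0.666 -0.08   0.041]
side 0.34 [339. 237.] 2560 [ 0.551 -0.136  0.041]
scene 0.46 [333. 289.] 106 [ 0.661 -0.069  0.041]
```

Call:
play_rows(plan=".004 .016 0 0 0 0;.004 .016 -.04 0 0 0;.004 .016 -.08 0 0 0;.004 .016 -.118 0 0 0;.004 .016 -.118 0 0 0")

```text
time_s: 9.93
tcp_pos: [0.6646, -0.0298, 0.037]
tool_rot: [-3.141, 0.001, 0.008]
wrist_force: [0.1, -0.3, -0.9]
finger_gap: 0.119
```

Call:
play_rows(plan="0 -.012 0 0 0 0;0 -.024 0 0 0 0;0 -.036 0 0 0 0;-.001 -.05 0 0 0 0;-.002 -.064 0 0 0 0")

```text
time_s: 10.35
tcp_pos: [0.6655, -0.0632, 0.0413]
tool_rot: [3.141, -0.001, 0.002]
wrist_force: [0.4, 0.0, -1.3]
finger_gap: 0.122
```

Call:
play_rows(plan="0 -.016 0 0 0 0;0 -.032 0 0 0 0;-.001 -.048 0 0 0 0;-.002 -.064 0 0 0 0;-.002 -.08 0 0 0 0")

```text
time_s: 10.77
tcp_pos: [0.664, -0.1031, 0.0403]
tool_rot: [-3.142, 0.0, 0.0]
wrist_force: [0.1, -0.5, 0.1]
finger_gap: 0.123
```

Call:
play_rows(plan="0 -.01 0 0 0 0;0 -.016 0 0 0 0;0 -.016 0.04 0 0 0;0 -.016 .1 0 0 0;0 -.016 .1 0 0 0")

```text
time_s: 11.18
tcp_pos: [0.6661, -0.1107, 0.0951]
tool_rot: [3.14, 0.0, 0.01]
wrist_force: [0.6, -0.2, 0.6]
finger_gap: 0.117
```

```bash
cat > wl.py <<'E'
from h import *
import sys
st=bot.read_state(); c=bot.read_camera("wrist"); save(c,sys.argv[1]); print(np.round(st["tcp_pos"],4),st["time_s"])
for l,z in dict(ring1=.041,bar1=.041,bench_block=.05).items():
  for o in bot.outline_of("wrist",l)[:3]:
    print(l,round(o["score"],2),np.round(o["xy"]),o["pixels"].sum(),np.round(atz(c,o["xy"],z,st),3),np.round(atz(c,o["xy"],.01,st),3))
    (x,y),(w,h),a=cv2.minAreaRect(np.argwhere(o["pixels"])[:,::-1].astype(np.float32)); print("   rect",round(x),round(y),round(w),round(h),round(a))
E
python3 wl.py w3
```

```text
[ 0.6661 -0.1107  0.0951] 11.1833
ring1 0.82 [ 95. 270.] 896 [ 0.526 -0.12   0.041] [ 0.504 -0.133  0.01 ]
   rect 88 276 39 34 66
ring1 0.57 [303. 262.] 1084 [ 0.66  -0.113  0.041] [ 0.659 -0.124  0.01 ]
   rect 303 262 25 48 90
bar1 0.71 [127.  73.] 1648 [ 0.561 -0.002  0.041] [0.544 0.004 0.01 ]
   rect 124 73 64 28 41
bench_block 0.69 [ 12. 143.] 1402 [ 0.474 -0.033  0.05 ] [ 0.433 -0.031  0.01 ]
   rect 12 142 25 56 0
bench_block 0.55 [300. 263.] 1103 [ 0.659 -0.11   0.05 ] [ 0.658 -0.125  0.01 ]
   rect 303 262 26 48 90
```

View pics/w3.png

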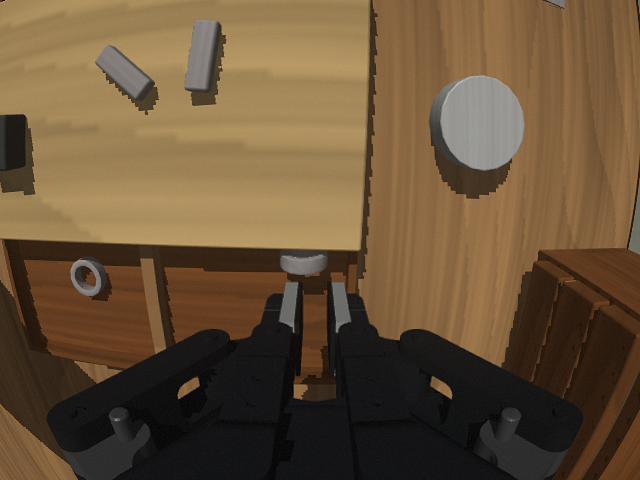

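Ring2 has dropped into the divided tray at (303,262), close to the board edge, and ring1 lies at (88,276). Now the bars, with a check that the fork is centred before each push.

Call:
play_rows(plan="-.04 .04 0 0 0 0;-.08 .08 0 0 0 0;-.12 .126 0 0 0 0;-.12 .126 0 0 0 0;-.12 .126 0 0 0 0")

```text
time_s: 11.8
tcp_pos: [0.6033, -0.0461, 0.0896]
tool_rot: [-3.141, -0.002, 0.003]
wrist_force: [0.4, 0.6, -0.9]
finger_gap: 0.118
```

Call:
play_rows(plan="0 0 -.04 0 0 0;0 0 -.08 0 0 0;0 0 -.11 0 0 0;0 0 -.11 0 0 0;0 0 -.11 0 0 0")

```text
time_s: 12.22
tcp_pos: [0.6049, -0.0478, 0.0354]
tool_rot: [3.141, -0.001, 0.001]
wrist_force: [-0.9, 0.7, 7.7]
finger_gap: 0.121
```

```bash
python3 wl.py w4
```

```text
[ 0.6049 -0.0478  0.0354] 12.2167
bar1 0.94 [194. 195.] 4012 [ 0.559 -0.001  0.041] [ 0.548 -0.006  0.01 ]
   rect 194 193 103 41 42
bar1 0.65 [319. 180.] 4103 [0.607 0.004 0.041] [0.607 0.    0.01 ]
   rect 319 182 39 108 8
bench_block 0.93 [ 24. 266.] 3929 [ 0.469 -0.03   0.05 ] [ 0.426 -0.046  0.01 ]
   rect 26 266 87 52 90
bench_block 0.37 [594. 242.] 7498 [ 0.73  -0.018  0.05 ] [ 0.769 -0.03   0.01 ]
   rect 594 243 90 103 27
```

Call:
play_rows(plan="0 0 .01 0 0 0;0 .012 .01 0 0 0;0 .024 .01 0 0 0;0 .04 .01 0 0 0;0 .056 .01 0 0 0")

```text
time_s: 12.83
tcp_pos: [0.6041, -0.0184, 0.04]
tool_rot: [-3.142, 0.0, 0.0]
wrist_force: [0.5, -1.1, 0.4]
finger_gap: 0.121
```

Call:
play_rows(plan="0 .016 0 0 0 0;0 .032 0 0 0 0;.001 .048 0 0 0 0;.002 .064 0 0 0 0;.002 .08 0 0 0 0")

```text
time_s: 13.25
tcp_pos: [0.6052, 0.0218, 0.0403]
tool_rot: [3.142, 0.0, 0.0]
wrist_force: [-0.5, -0.6, -0.4]
finger_gap: 0.118
```

```bash
python3 wl.py w5
```

```text
[0.6052 0.0218 0.0403] 13.25
bar1 0.88 [313. 233.] 3590 [0.605 0.052 0.041] [0.605 0.043 0.01 ]
   rect 313 230 99 37 89
bar1 0.87 [192. 324.] 927 [0.55  0.009 0.041] [ 0.538 -0.009  0.01 ]
   rect 201 332 58 34 38
bench_block 0.58 [ 51. 371.] 3637 [ 0.46  -0.024  0.05 ] [ 0.417 -0.059  0.01 ]
   rect 51 368 73 62 70
```

Call:
play_rows(plan="0 .016 0 0 0 0;0 .032 0 0 0 0;.001 .048 0 0 0 0;.002 .064 0 0 0 0;.002 .08 0 0 0 0")

```text
time_s: 13.87
tcp_pos: [0.6062, 0.0618, 0.0403]
tool_rot: [-3.142, -0.0, -0.0]
wrist_force: [0.1, -0.2, -0.0]
finger_gap: 0.119
```

Call:
play_rows(plan="0 .016 0 0 0 0;0 .032 0 0 0 0;.001 .048 0 0 0 0;.002 .06 0 0 0 0;.002 .06 0 0 0 0")

```text
time_s: 14.28
tcp_pos: [0.6072, 0.0921, 0.0403]
tool_rot: [-3.141, -0.002, -0.0]
wrist_force: [-0.6, 0.6, -1.0]
finger_gap: 0.12
```

```bash
python3 wl.py w6
```

```text
[0.6072 0.0921 0.0403] 14.2833
bar1 0.96 [314. 220.] 2454 [0.607 0.128 0.041] [0.607 0.12  0.01 ]
   rect 315 221 31 84 4
bench_block 0.83 [ 67. 465.] 173 [ 0.435 -0.043  0.05 ] [ 0.383 -0.104  0.01 ]
   rect 62 459 39 7 60
```

Bar B is down in the tray: it looks uniformly smaller at (315,221). Next is bar A.

Call:
play_rows(plan="0 0 .07 0 0 0;0 0 .11 0 0 0;-.03 -.07 .11 0 0 0;-.06 -.14 .11 0 0 0;-.09 -.21 .11 0 0 0")

```text
time_s: 14.9
tcp_pos: [0.5615, -0.0153, 0.0957]
tool_rot: [3.141, 0.001, 0.002]
wrist_force: [0.7, -1.2, 0.1]
finger_gap: 0.124
```

Call:
play_rows(plan="-.01 -.05 0 0 0 0;-.01 -.076 0 0 0 0;-.01 -.076 0 0 0 0;-.01 -.076 -.04 0 0 0;-.01 -.076 -.07 0 0 0")

```text
time_s: 15.32
tcp_pos: [0.5579, -0.0519, 0.0601]
tool_rot: [3.141, -0.001, 0.003]
wrist_force: [-0.4, 0.6, -0.4]
finger_gap: 0.121
```

```bash
python3 wl.py w7
```

```text
[ 0.5579 -0.0519  0.0601] 15.3167
ring1 0.29 [614. 230.] 4414 [ 0.732 -0.025  0.041] [ 0.766 -0.033  0.01 ]
   rect 610 227 90 57 90
bar1 0.66 [313. 173.] 2984 [ 0.557 -0.     0.041] [ 0.557 -0.004  0.01 ]
   rect 315 174 94 34 42
bench_block 0.75 [109. 244.] 6126 [ 0.459 -0.03   0.05 ] [ 0.434 -0.042  0.01 ]
   rect 106 244 86 81 90
```

Call:
play_rows(plan="0 0 -.02 0 0 0;0 0 -.038 0 0 0;0 .012 -.038 0 0 0;0 .024 -.038 0 0 0;0 .036 -.038 0 0 0")

```text
time_s: 15.93
tcp_pos: [0.5572, -0.0334, 0.0414]
tool_rot: [-3.142, 0.0, 0.0]
wrist_force: [-0.3, -0.6, -1.0]
finger_gap: 0.122
```

Call:
play_rows(plan="0 .014 0 0 0 0;0 .028 0 0 0 0;0 .042 0 0 0 0;.001 .056 0 0 0 0;.001 .07 0 0 0 0")

```text
time_s: 16.35
tcp_pos: [0.5578, 0.0016, 0.0415]
tool_rot: [3.142, 0.0, 0.001]
wrist_force: [0.4, -1.0, -0.8]
finger_gap: 0.12
```

```bash
python3 wl.py w8
```

```text
[0.5578 0.0016 0.0415] 16.35
bar1 0.83 [421.  36.] 2424 [0.599 0.111 0.041] [0.608 0.12  0.01 ]
   rect 419 38 32 78 3
bench_block 0.84 [105. 346.] 4415 [ 0.457 -0.022  0.05 ] [ 0.427 -0.05   0.01 ]
   rect 109 344 73 79 75
```

View pics/w8.png

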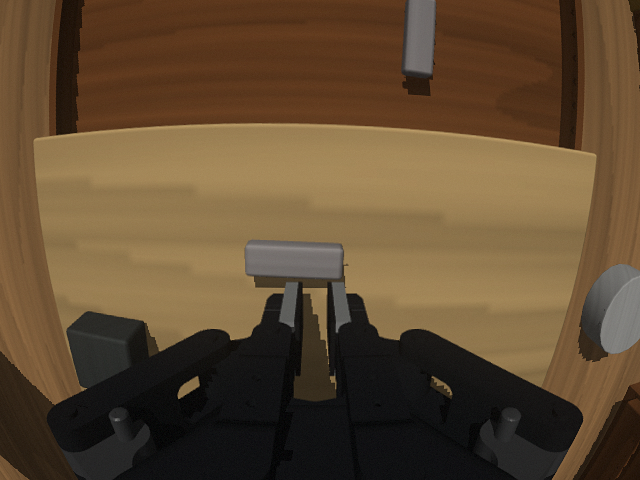

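Bar A has squared up across both fingers at (294,258), and bar B is flat in the plain tray. I'll keep pushing.

Call:
play_rows(plan="0 .016 0 0 0 0;0 .032 0 0 0 0;0 .048 0 0 0 0;0 .064 0 0 0 0;0 .08 0 0 0 0")

```text
time_s: 16.97
tcp_pos: [0.5576, 0.0418, 0.0413]
tool_rot: [-3.142, -0.0, -0.0]
wrist_force: [-0.3, 0.3, 0.0]
finger_gap: 0.121
```

Call:
play_rows(plan="0 .016 0 0 0 0;0 .032 0 0 0 0;0 .048 0 0 0 0;0 .064 0 0 0 0;0 .08 0 0 0 0")

```text
time_s: 17.38
tcp_pos: [0.5576, 0.0817, 0.0413]
tool_rot: [3.142, 0.0, 0.0]
wrist_force: [0.0, -1.0, -0.6]
finger_gap: 0.121
```

Call:
play_rows(plan="0 .014 0 0 0 0;0 .022 0 0 0 0;0 .022 0 0 0 0;0 .022 .04 0 0 0;0 .022 .1 0 0 0")

```text
time_s: 17.8
tcp_pos: [0.5564, 0.0916, 0.0897]
tool_rot: [3.141, -0.0, -0.008]
wrist_force: [-1.0, -0.2, 0.0]
finger_gap: 0.117
```

Call:
play_rows(plan="0 .04 .06 0 0 0;0 .08 .14 0 0 0;0 .08 .2 0 0 0;0 .08 .2 0 0 0;0 .08 .2 0 0 0")

```text
time_s: 18.22
tcp_pos: [0.5581, 0.1319, 0.1929]
tool_rot: [-3.141, -0.0, -0.006]
wrist_force: [-0.1, 0.5, -0.7]
finger_gap: 0.122
```

```bash
python3 wl.py w9; python3 - <<'E'
from h import *
st=bot.read_state(); c=bot.read_camera("wrist")
for l in ("file","file_rest"):
  for o in bot.outline_of("wrist",l)[:2]: print(l,round(o["score"],2),np.round(o["xy"]),o["pixels"].sum())
E
```

```text
[0.5581 0.1319 0.1929] 18.2167
bar1 0.9 [304. 253.] 705 [0.55  0.102 0.041] [0.549 0.092 0.01 ]
   rect 305 253 17 44 86
bar1 0.63 [311. 307.] 15371 [0.556 0.052 0.041] [0.556 0.036 0.01 ]
   rect 312 337 298 126 2
file 0.9 [207.  18.] 580
file_rest 0.61 [246.  28.] 6457
```

View pics/w9.png

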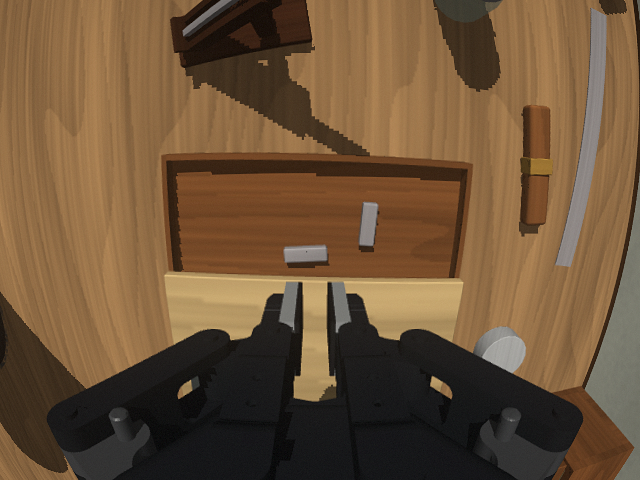

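Both bars lie in the plain tray, at (305,253) and (368,225). Next I'll raise the tool, turn it 90° and look at the file from above.

Call:
play_rows(plan="-.04 .1 .1 0 0 .17;-.04 .1 .1 0 0 .17;-.04 .1 .1 0 0 .17;-.04 .1 .1 0 0 .17;-.04 .1 .1 0 0 .17", grip=0.2)

```text
time_s: 18.98
tcp_pos: [0.5375, 0.1822, 0.2412]
tool_rot: [3.027, 0.841, 0.0]
wrist_force: [-0.7, 0.4, -0.2]
finger_gap: 0.598
```

Call:
play_rows(plan="-.04 .1 .1 0 0 .17;-.04 .1 .1 0 0 .17;-.04 .1 .1 0 0 .17;-.04 .1 .1 0 0 .17;-.04 .1 .1 0 0 .17")

```text
time_s: 19.4
tcp_pos: [0.5175, 0.2322, 0.2912]
tool_rot: [-2.698, -1.61, 0.0]
wrist_force: [-0.2, -0.3, -0.1]
finger_gap: 0.602
```

Call:
play_rows(plan="-.036 .096 .014 0 0 .16;-.036 .096 .014 0 0 .16;-.036 .096 .014 0 0 .16;-.036 .096 .014 0 0 .16;-.036 .096 .014 0 0 .16")

```text
time_s: 19.82
tcp_pos: [0.4995, 0.28, 0.2977]
tool_rot: [-2.214, -2.228, 0.001]
wrist_force: [-0.3, -0.6, -0.2]
finger_gap: 0.601
```

```bash
python3 - <<'E'
from h import *
st=bot.read_state(); c=bot.read_camera("wrist"); save(c,"w10")
print(st["time_s"],np.round(st["tcp_pos"],4),np.round(st["tool_rot"],3),np.round(st["joints"],2),st["finger_gap"])
cs={"wrist":c,"scene":bot.read_camera("scene"),"side":bot.read_camera("side")}
for n in cs:
 for l in ("file","file_rest","tool_pot"):
  for o in bot.outline_of(n,l)[:1]:
   p=np.argwhere(o["pixels"])[:,::-1].astype(float); m=p.mean(0); u,s,v=np.linalg.svd(p-m,full_matrices=False); q=(p-m)@v[0]
   print(n,l,round(o["score"],2),len(p),"ends",np.round(m+v[0]*q.min(),1),np.round(m+v[0]*q.max(),1))
cv2.imwrite("pics/f1.png",c["img"][:,:,::-1])
E
```

```text
19.8167 [0.4995 0.28   0.2977] [-2.214e+00 -2.228e+00  1.000e-03] [ 0.4   0.36  1.6   0.    1.19 -1.18] 0.6013755819852943
wrist file 0.75 1838 ends [327.2 147.8] [351.7 301.2]
wrist file_rest 0.94 3470 ends [324.7 136.8] [338.9 240.3]
scene file 0.66 97 ends [310.3 299.4] [317.2 311.9]
scene file_rest 0.61 1203 ends [434.9 183.1] [390.9 158.3]
scene tool_pot 0.76 965 ends [154. 287.] [172.9 323.5]
side file 0.55 610 ends [308.9 356.1] [384.9 402.2]
side tool_pot 0.55 2172 ends [278.7 230.6] [398.7 240.8]
```

View pics/f1.png

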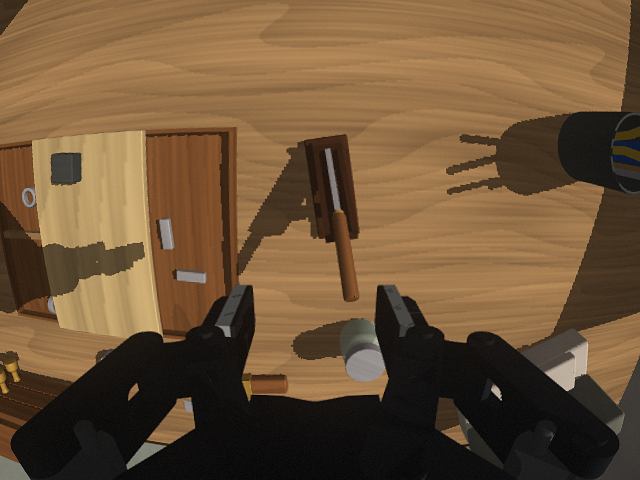

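```bash
python3 - <<'E'
from h import *
from scipy.optimize import least_squares
st=bot.read_state(); W=bot.read_camera("wrist"); S=bot.read_camera("scene"); D=bot.read_camera("side")
def dist(c,px,X):
    o,d=ray(c,px,st); d/=np.linalg.norm(d); v=X-o; return (v-d*(v@d))*1000
def f(p,use):
    a=np.array([np.cos(p[3]),np.sin(p[3]),1])/2**.5; tip=p[:3]; end=tip+.173*a
    r=[]
    for c,pt,pe,k in use:
        r+=[dist(c,pt,tip),dist(c,pe,end)]
    return np.concatenate(r)
U=[(W,(327.2,148),(351.5,300),0),(D,(385,402.2),(308.9,356.1),0),(S,(397.6,158.9),(449.6,146.3),0)]
for use in (U,U[:2],[U[0],U[2]],U[:1]):
    s=least_squares(f,[.45,.29,.03,0.1],args=(use,),loss="soft_l1",f_scale=2); p=s.x
    a=np.array([np.cos(p[3]),np.sin(p[3]),1])/2**.5
    print(np.round(p[:3],4),"yaw",round(np.degrees(p[3]),1),"grip",np.round(p[:3]+.142*a,4),np.round(np.abs(f(p,use)).reshape(-1,3).max(1),1))
for n,c in (("scene",S),("side",D)):
    o=bot.outline_of(n,"tool_pot")[0]; print(n,o["score"],o["xy"],o["pixels"].sum())
E
```

```text
[0.4497 0.2946 0.0294] yaw 8.1 grip [0.5491 0.3088 0.1298] [2.3 0.4 0.9 3.3 0.7 1.4]
[0.4493 0.2939 0.0286] yaw 8.2 grip [0.5487 0.3082 0.129 ] [1.9 0.2 0.6 3.7]
[0.4493 0.2945 0.0295] yaw 8.1 grip [0.5487 0.3087 0.1299] [1.9 0.4 0.8 1.7]
[0.4472 0.2933 0.0335] yaw 8.3 grip [0.5466 0.3078 0.1339] [0. 0.]
scene 0.94 [161.0, 304.9] 934
side 0.29 [297.3, 182.2] 875
```

Call:
play_rows(plan=".04 .024 -.06 0 0 .03;.08 .046 -.12 0 0 .044;.098 .057 -.16 0 0 .044;.098 .057 -.16 0 0 .044;.098 .057 -.16 0 0 .044")

```text
time_s: 21.08
tcp_pos: [0.5484, 0.3082, 0.2175]
tool_rot: [-2.062, -2.368, 0.003]
wrist_force: [-0.1, 0.3, 0.6]
finger_gap: 0.599
```

Call:
play_rows(plan="0 0 -.06 0 0 0;0 0 -.12 0 0 0;0 0 -.18 0 0 0;0 0 -.218 0 0 0;0 0 -.218 0 0 0")

```text
time_s: 21.5
tcp_pos: [0.5473, 0.3077, 0.1077]
tool_rot: [-2.062, -2.368, 0.005]
wrist_force: [-0.7, 0.3, 0.7]
finger_gap: 0.597
```

```bash
python3 - <<'E'
from h import *
st=bot.read_state(); c=bot.read_camera("wrist"); save(c,"w11")
print(st["time_s"],np.round(st["tcp_pos"],4),np.round(st["tool_rot"],3),np.round(st["wrist_force"],1))
o=bot.outline_of("wrist","file")
if o: print(o[0]["score"],o[0]["xy"])
T=c["T_tool_cam"]; print(np.round(T,3)); 
E
```

```text
21.5 [0.5473 0.3077 0.1077] [-2.062 -2.368  0.005] [-0.7  0.3  0.7]
0.93 [316.0, 287.9]
[[ 1.     0.     0.    -0.   ]
 [-0.     0.961  0.277 -0.07 ]
 [ 0.    -0.277  0.961 -0.142]
 [ 0.     0.     0.     1.   ]]
```

View pics/w11.png

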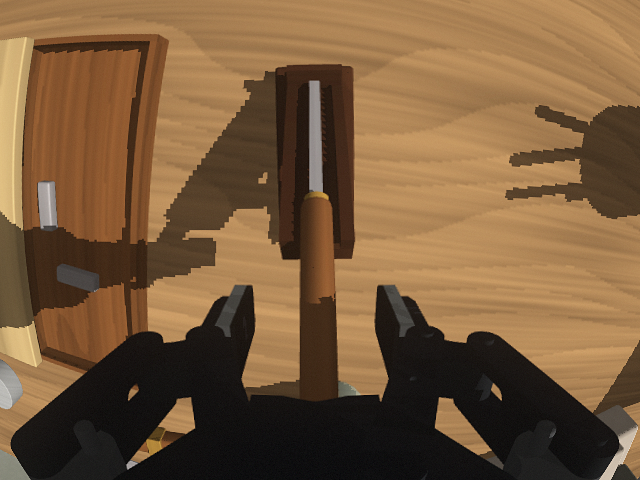

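The handle is centred between the pads at (318,300). Closing and lifting.

Call:
play_rows(plan="0 0 0 0 0 0;0 0 0 0 0 0;0 0 0 0 0 0;0 0 0 0 0 0;0 0 0 0 0 0", grip=-1)

```text
time_s: 22.02
tcp_pos: [0.5493, 0.3085, 0.1109]
tool_rot: [2.062, 2.369, 0.003]
wrist_force: [-1.1, -0.7, 8.5]
finger_gap: 0.148
```

Call:
play_rows(plan="0 0 0 0 0 0;0 0 .02 0 0 0;0 0 .05 0 0 0;0 0 .09 0 0 0;0 0 .13 0 0 0")

```text
time_s: 22.43
tcp_pos: [0.5485, 0.3083, 0.1756]
tool_rot: [-2.063, -2.369, 0.001]
wrist_force: [0.5, -0.2, -0.4]
finger_gap: 0.142
```

Call:
play_rows(plan="0 0 .05 0 0 0;0 0 .1 0 0 0;0 0 .16 0 0 0;0 0 .22 0 0 0;0 0 .24 0 0 0")

```text
time_s: 22.85
tcp_pos: [0.5493, 0.3087, 0.2998]
tool_rot: [2.061, 2.368, 0.009]
wrist_force: [-0.6, -0.3, 0.2]
finger_gap: 0.14
```

```bash
python3 - <<'E'
from h import *
st=bot.read_state(); W=bot.read_camera("wrist"); save(W,"w12")
print(st["time_s"],np.round(st["tcp_pos"],4),np.round(st["joints"],2),st["finger_gap"],np.round(st["wrist_force"],1))
cs={"wrist":W,"scene":bot.read_camera("scene"),"side":bot.read_camera("side")}
for n,c in cs.items():
  save(c,n+"_f")
  for o in bot.outline_of(n,"file")[:1]:
   p=np.argwhere(o["pixels"])[:,::-1].astype(float); m=p.mean(0); u,s,v=np.linalg.svd(p-m,full_matrices=False); q=(p-m)@v[0]
   print(n,round(o["score"],2),len(p),"ends",np.round(m+v[0]*q.min(),1),np.round(m+v[0]*q.max(),1))
# pot centre: rim from scene & side by dark blob
for n in ("scene","side"):
  for o in bot.outline_of(n,"tool_pot")[:1]:
   p=np.argwhere(o["pixels"])[:,::-1]; top=p[p[:,1]<p[:,1].min()+12]
   print(n,round(o["score"],2),len(p),"bbox",p.min(0),p.max(0))
a=cs["side"]["img"]; b=cs["scene"]["img"]
A=cv2.resize(a[120:480,160:480],(533,600))[:,:,::-1]; B=cv2.resize(b[60:420,60:220],(267,600))[:,:,::-1]
cv2.imwrite("pics/f2.png",np.hstack([A,B]))
E
```

```text
22.85 [0.5493 0.3087 0.2998] [ 0.41  0.44  1.46  0.    1.24 -1.3 ] 0.13966585171676443 [-0.6 -0.3  0.2]
wrist 0.82 8367 ends [313.7  77. ] [314.6 400. ]
scene 0.77 308 ends [474.9  68.7] [409.9  95.8]
side 0.65 607 ends [309.3 262.6] [393.8 324.3]
scene 0.75 963 bbox [146 285] [180 325]
side 0.78 380 bbox [360 170] [373 203]
```

View pics/f2.png

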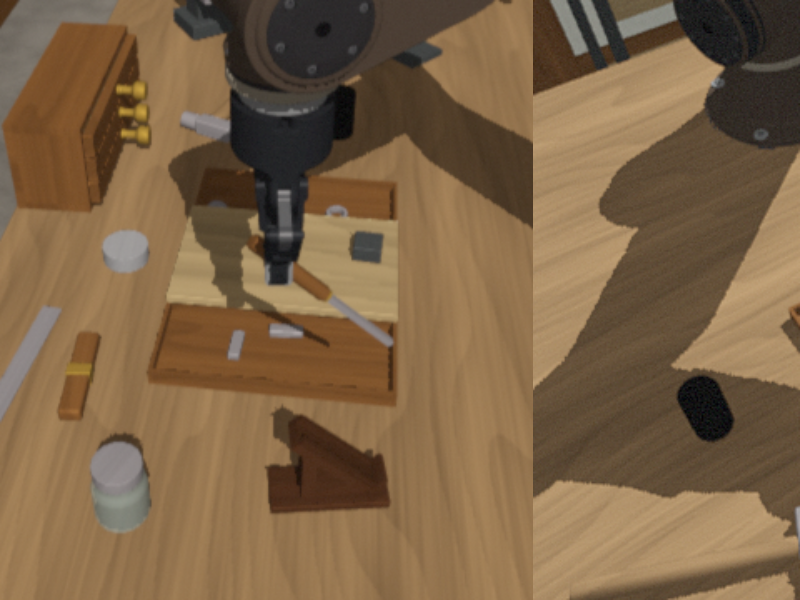

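The file is held well and still at about 45°, and the rest is empty. I'll carry it over to the pot.

Call:
play_rows(plan="-.025 -.33 0 0 0 -.067;-.025 -.33 0 0 0 -.067;-.025 -.33 0 0 0 -.067;-.025 -.33 0 0 0 -.067;-.025 -.33 0 0 0 -.067")

```text
time_s: 23.67
tcp_pos: [0.5355, 0.1381, 0.2937]
tool_rot: [-2.304, -2.135, 0.003]
wrist_force: [-0.3, 0.1, -0.4]
finger_gap: 0.144
```

Call:
play_rows(plan="-.025 -.33 0 0 0 -.067;-.025 -.33 0 0 0 -.067;-.025 -.33 0 0 0 -.067;-.025 -.33 0 0 0 -.067;-.025 -.33 0 0 0 -.067")

```text
time_s: 24.08
tcp_pos: [0.5232, -0.0269, 0.2936]
tool_rot: [2.516, 1.881, -0.002]
wrist_force: [0.2, -0.7, -1.2]
finger_gap: 0.138
```

Call:
play_rows(plan="-.025 -.33 0 0 0 -.067;-.025 -.33 0 0 0 -.067;-.025 -.33 0 0 0 -.067;-.025 -.33 0 0 0 -.067;-.025 -.33 0 0 0 -.067")

```text
time_s: 24.5
tcp_pos: [0.5108, -0.192, 0.2934]
tool_rot: [2.7, 1.606, -0.002]
wrist_force: [-0.0, -0.3, -1.2]
finger_gap: 0.146
```

Call:
play_rows(plan="-.025 -.33 0 0 0 -.067;-.025 -.33 0 0 0 -.067;-.025 -.33 0 0 0 -.067;-.025 -.33 0 0 0 -.067;-.025 -.33 0 0 0 -.067")

```text
time_s: 24.92
tcp_pos: [0.498, -0.357, 0.2928]
tool_rot: [-2.853, -1.314, 0.002]
wrist_force: [-0.3, 0.6, -0.6]
finger_gap: 0.148
```

```bash
cat > pot.py <<'E'
from h import *
from scipy.optimize import minimize
def proj(c,X,st):
    K=c["K"]
    if "R" in c:
        q=X@c["R"].T+c["t"]; return np.c_[q[:,0]/q[:,2]*K[0,0]+K[0,2],q[:,1]/q[:,2]*K[1,1]+K[1,2]]
    Rt=Ro.from_rotvec(st["tool_rot"]).as_matrix(); T=c["T_tool_cam"]
    q=((X-st["tcp_pos"])@Rt-T[:3,3])@T[:3,:3]; r=np.linalg.norm(q[:,:2],axis=1); th=np.arctan2(r,q[:,2])
    return q[:,:2]/r[:,None]*th[:,None]*[K[0,0],K[1,1]]+[K[0,2],K[1,2]]
def main():
    st=bot.read_state(); W=bot.read_camera("wrist"); save(W,"w13")
    cs=dict(wrist=W,scene=bot.read_camera("scene"),side=bot.read_camera("side"))
    print(st["time_s"],np.round(st["tcp_pos"],4),np.round(st["tool_rot"],3),np.round(st["joints"],2),round(st["finger_gap"],3))
    t=np.linspace(0,2*np.pi,60); circ=np.c_[.024*np.cos(t),.024*np.sin(t)]
    for n,c in cs.items():
        save(c,n+"_p")
        for o in bot.outline_of(n,"tool_pot")[:1]:
            M=o["pixels"]
            def cost(p):
                X=np.r_[np.c_[circ+p,0*t],np.c_[circ+p,0*t+.075]]
                h=cv2.convexHull((proj(c,X,st)*16).astype(np.int32)); m=np.zeros(M.shape,np.uint8); cv2.fillConvexPoly(m,h,1,shift=4)
                return 1-(M&(m>0)).sum()/(M|(m>0)).sum()
            s=min((minimize(cost,p0,method="Nelder-Mead",options=dict(initial_simplex=np.array(p0)+[[0,0],[.015,0],[0,.015]])) for p0 in ([.5,-.355],[.495,-.345],[.505,-.36])),key=lambda s:s.fun)
            print("pot",n,round(o["score"],2),M.sum(),np.round(s.x,4),"IoU",round(1-s.fun,3))
        for o in bot.outline_of(n,"file")[:1]:
            p=np.argwhere(o["pixels"])[:,::-1].astype(float); m=p.mean(0); u,s,v=np.linalg.svd(p-m,full_matrices=False); q=(p-m)@v[0]
            print("file",n,round(o["score"],2),len(p),np.round(m+v[0]*q.min(),1),np.round(m+v[0]*q.max(),1))
if __name__=="__main__": main()
E
python3 pot.py
```

```text
24.9167 [ 0.498  -0.357   0.2928] [-2.853e+00 -1.314e+00  2.000e-03] [-0.73  0.42  1.51 -0.    1.21 -1.59] 0.148
pot wrist 0.71 649 [ 0.4968 -0.3599] IoU 0.299
file wrist 0.87 8537 [314.1  77. ] [314.6 400. ]
pot scene 0.88 921 [ 0.4974 -0.359 ] IoU 0.901
file scene 0.68 162 [156.  207.2] [107.9 215.5]
pot side 0.63 573 [ 0.5005 -0.3675] IoU 0.911
file side 0.81 242 [371.7  90.8] [400. 141.]
```

```bash
python3 - <<'E'
from h import *
from pot import proj
st=bot.read_state(); W=bot.read_camera("wrist"); S=bot.read_camera("scene"); D=bot.read_camera("side")
Rt=Ro.from_rotvec(st["tool_rot"]).as_matrix(); P=st["tcp_pos"]
# edge pixel of the shaft tip 77 ; handle-blade junction visible too
for a in (40,43,45,47,50):
    d=np.array([0,-np.sin(np.radians(a)),np.cos(np.radians(a))]); 
    L=np.arange(.12,.165,.0005); T=np.array([0,0,-.019])+L[:,None]*d
    px=proj(W,T@Rt.T+P,st); i=np.abs(px[:,1]-77).argmin()
    X=(Rt@T[i]+P)[None]; E=(Rt@(np.array([0,0,-.019])+(L[i]-.173)*d)+P)[None]
    print(a,L[i],np.round(px[i]),"tip",np.round(X[0],4),"scene tip/end",proj(S,X,st).round(1),proj(S,E,st).round(1),"side",proj(D,X,st).round(1),proj(D,E,st).round(1))
E
```

```text
40 0.16500000000000004 [315.  78.] tip [ 0.4181 -0.2822  0.1872] scene tip/end [[162.9 212.4]] [[119.7 211.2]] side [[401.6 152.3]] [[369.1  84.2]]
43 0.15400000000000003 [315.  77.] tip [ 0.4189 -0.2828  0.2009] scene tip/end [[160.9 207.9]] [[116.2 211.8]] side [[401.9 146.9]] [[366.8  80. ]]
45 0.14650000000000002 [315.  77.] tip [ 0.42   -0.2838  0.21  ] scene tip/end [[159.4 205.2]] [[113.8 212.7]] side [[401.8 143.2]] [[365.   77.2]]
47 0.14 [315.  77.] tip [ 0.4209 -0.2845  0.2181] scene tip/end [[158.  202.6]] [[111.6 213.8]] side [[401.7 139.8]] [[363.3  75. ]]
50 0.1315 [315.  77.] tip [ 0.4221 -0.2856  0.229 ] scene tip/end [[156.1 199.2]] [[108.8 216.1]] side [[401.6 135.3]] [[360.9  72.3]]
```

Call:
play_rows(plan=".01 -.014 0 -.0855 -.091 0;.01 -.014 0 -.0855 -.091 0;.01 -.014 0 -.0855 -.091 0;.01 -.014 0 -.0855 -.091 0;.01 -.014 0 -.0855 -.091 0")

```text
time_s: 25.93
tcp_pos: [0.503, -0.3578, 0.2946]
tool_rot: [2.516, 1.165, 0.205]
wrist_force: [0.1, 0.8, -0.6]
finger_gap: 0.142
```

Call:
play_rows(plan=".01 -.014 -.06 -.0855 -.091 0;.01 -.014 -.06 -.0855 -.091 0;.01 -.014 -.06 -.0855 -.091 0;.01 -.014 -.06 -.0855 -.091 0;.01 -.014 -.06 -.0855 -.091 0")

```text
time_s: 26.35
tcp_pos: [0.5105, -0.366, 0.2674]
tool_rot: [2.176, 1.004, 0.36]
wrist_force: [-0.3, -1.8, 0.3]
finger_gap: 0.14
```

```bash
cat > fv.py <<'E'
from h import *
from pot import proj
st=bot.read_state(); W=bot.read_camera("wrist"); save(W,"w14")
Rt=Ro.from_rotvec(st["tool_rot"]).as_matrix(); P=st["tcp_pos"]
print(st["time_s"],np.round(P,4),np.round(st["joints"],2),st["finger_gap"],np.round(st["wrist_force"],1)); print("toolz",np.round(Rt[:,2],3),"G",np.round(P-.019*Rt[:,2],4))
d=np.array([0,-1,1])/2**.5; tip=Rt@(np.array([0,0,-.019])+.145*d)+P; end=Rt@(np.array([0,0,-.019])-.028*d)+P
print("file axis",np.round(Rt@d,3),"tip",np.round(tip,4))
for n in ("scene","side"):
    c=bot.read_camera(n); save(c,n+"_v"); print(n,"pred tip",proj(c,tip[None],st).round(1),"end",proj(c,end[None],st).round(1),"pot rim",proj(c,np.array([[.498,-.362,.075]]),st).round(1))
    for o in bot.outline_of(n,"file")[:1]:
        p=np.argwhere(o["pixels"])[:,::-1]; print(round(o["score"],2),len(p),p[p[:,1].argmax()],p[p[:,1].argmin()])
a=cv2.imread("pics/scene_v.png")[140:350,80:290]; b=cv2.imread("pics/side_v.png")[60:270,280:490]
cv2.imwrite("pics/fv.png",cv2.resize(np.hstack([a,b]),None,fx=1.9,fy=1.9,interpolation=2))
E
python3 fv.py
```

```text
26.35 [ 0.5105 -0.366   0.2674] [-0.71  0.3   2.01 -0.53  0.07 -1.07] 0.1404339249446599 [-0.3 -1.8  0.3]
toolz [ 0.507 -0.483 -0.714] G [ 0.5009 -0.3568  0.281 ]
file axis [-0.034 -0.022 -0.999] tip [ 0.496  -0.36    0.1361]
scene pred tip [[148.4 277.5]] end [[120.4 216.1]] pot rim [[156.8 296.3]]
0.71 505 [147 278] [119 214]
side pred tip [[367.3 153.9]] end [[369.3  88.3]] pot rim [[365.1 174.5]]
0.58 212 [366 152] [369 104]
```

Joint 5 is near its limit (0.07) at this azimuth, and going lower would pass it. I'll work out a better tool azimuth with an approximate kinematic model fitted to the logged states.

```bash
cat > kin.py <<'E'
from h import *
from scipy.optimize import least_squares
ry=lambda a:Ro.from_euler("y",a).as_matrix(); rz=lambda a:Ro.from_euler("z",a).as_matrix()
def fk(q,L):
    A=rz(q[0]); F=A@ry(q[1]+q[2])@rz(q[3])@ry(q[4])
    p=A@np.array([L[0],L[1],L[2]])+A@ry(q[1])@[0,0,L[3]]+A@ry(q[1]+q[2])@[L[4],0,L[5]]+F@[0,0,L[6]]
    return p,F@rz(q[5]+np.pi)
st=bot.read_state()
Q=[([-1.325,.4915,1.559,0,1.092,-.106],[.215,-.5865,.231]),([.4,.36,1.6,0,1.19,-1.18],[.4995,.28,.2977]),([.41,.44,1.46,0,1.24,-1.3],[.5493,.3087,.2998]),([-.73,.42,1.51,0,1.21,-1.59],[.498,-.357,.2928]),(st["joints"],st["tcp_pos"])]
w=[1,.3,.3,.3,1]; L0=np.array([0,.06,.3,.45,0,.45,.25])
LL=least_squares(lambda L:np.r_[np.concatenate([(fk(q,L)[0]-p)*1e3*k for (q,p),k in zip(Q,w)]),(L-L0)*5],L0).x
def ik(p,R,q0):
    f=lambda q:np.r_[(fk(q,LL)[0]-p)*10,(fk(q,LL)[1].T@R-np.eye(3)).ravel()]
    lo=[-3.1,-.84,.05,-1.13,.06,-2.69]; hi=[3.1,2.19,2.79,4.28,2.93,2.69]
    return least_squares(f,np.clip(q0,np.array(lo)+.01,np.array(hi)-.01),bounds=(lo,hi))
E
python3 - <<'E'
from kin import *
print(LL.round(3),[ (np.round((fk(q,LL)[0]-p)*1e3,1)) for q,p in Q])
R0=Ro.from_rotvec(st["tool_rot"]).as_matrix(); print(np.round(fk(st["joints"],LL)[1].T@R0,2).tolist())
d=np.array([0,-1,1])/2**.5; al=-(R0@d); fix=Ro.align_vectors([[0,0,1]],[al])[0].as_matrix()
for de in range(-180,180,20):
    R=rz(np.radians(de))@fix@R0; out=[]
    for z in (.28,.155):
        p=np.array([.498,-.362,z])+.019*R[:,2]; best=None
        for q4 in (-1,0,1,2,3,4):
            for q6 in (-2,0,2):
                s=ik(p,R,[-.7,.4,1.7,q4,.8,q6])
                if best is None or s.cost<best.cost: best=s
        out.append((round(best.cost,4),best.x.round(2).tolist()))
    print(de,out)
E
```

```text
[-0.008  0.066  0.209  0.588  0.048  0.422  0.26 ] [array([-0.1, -0. ,  0.1]), array([-1.2,  2.1, -1.9]), array([-1.1,  1.3,  0.3]), array([ 0.4, -0.8,  0.8]), array([-0.2, -0.2, -0. ])]
[[1.0, 0.0, 0.0], [-0.0, 1.0, 0.0], [-0.0, -0.0, 1.0]]
-180 [(np.float64(0.0), [-0.73, 0.77, 1.14, -0.01, 2.02, 1.56]), (np.float64(0.0), [-0.73, 0.88, 1.23, -0.01, 1.81, 1.56])]
-160 [(np.float64(0.0), [-0.66, 0.76, 1.15, -0.22, 1.99, 1.28]), (np.float64(0.0), [-0.66, 0.88, 1.24, -0.2, 1.78, 1.32])]
-140 [(np.float64(0.0), [-0.59, 0.73, 1.21, -0.41, 1.88, 1.02]), (np.float64(0.0), [-0.59, 0.85, 1.31, -0.39, 1.68, 1.11])]
-120 [(np.float64(0.0), [-0.53, 0.68, 1.32, -0.57, 1.7, 0.81]), (np.float64(0.0), [-0.53, 0.81, 1.41, -0.56, 1.52, 0.92])]
-100 [(np.float64(0.0), [-0.48, 0.61, 1.45, -0.71, 1.49, 0.63]), (np.float64(0.0), [-0.48, 0.75, 1.54, -0.73, 1.31, 0.78])]
-80 [(np.float64(0.0), [-0.46, 0.53, 1.6, -0.84, 1.24, 0.47]), (np.float64(0.0), [-0.46, 0.69, 1.69, -0.92, 1.08, 0.68])]
-60 [(np.float64(0.0), [-0.47, 0.45, 1.75, -0.98, 0.96, 0.33]), (np.float64(0.0004), [-0.47, 0.63, 1.83, -1.13, 0.84, 
[... 642 characters left out ...]
.0016), [-1.02, 0.42, 1.84, 1.03, 0.97, 2.69]), (np.float64(0.0), [-1.01, 0.6, 1.92, 1.18, 0.84, 2.44])]
80 [(np.float64(0.0), [-1.02, 0.49, 1.68, 0.84, 1.24, 2.62]), (np.float64(0.0), [-1.02, 0.66, 1.77, 0.93, 1.07, 2.4])]
100 [(np.float64(0.0), [-0.99, 0.57, 1.53, 0.7, 1.48, 2.47]), (np.float64(0.0), [-0.99, 0.72, 1.62, 0.73, 1.3, 2.31])]
120 [(np.float64(0.0), [-0.94, 0.64, 1.39, 0.55, 1.69, 2.3]), (np.float64(0.0), [-0.94, 0.78, 1.48, 0.55, 1.5, 2.18])]
140 [(np.float64(0.0), [-0.88, 0.7, 1.27, 0.39, 1.86, 2.09]), (np.float64(0.0), [-0.88, 0.83, 1.36, 0.37, 1.66, 2.01])]
160 [(np.float64(0.0), [-0.81, 0.75, 1.18, 0.2, 1.98, 1.84]), (np.float64(0.0), [-0.81, 0.86, 1.27, 0.19, 1.77, 1.8])]
```

The model fits to about 2 mm. A tool azimuth 100° clockwise of the current one reaches the floor comfortably. I'll untilt, turn, then tilt again.

Call:
play_rows(plan="0 0 .02 .085 .09 0;0 0 .04 .085 .09 0;0 0 .04 .085 .09 0;0 0 .04 .085 .09 0;0 0 .04 .085 .09 0")

```text
time_s: 27.02
tcp_pos: [0.5124, -0.3661, 0.2904]
tool_rot: [2.521, 1.168, 0.204]
wrist_force: [-0.2, -0.4, -0.4]
finger_gap: 0.141
```

Call:
play_rows(plan="0 0 .02 .085 .09 0;0 0 .02 .085 .09 0;0 0 .02 .085 .09 0;0 0 .02 .085 .09 0;0 0 .02 .085 .09 0")

```text
time_s: 27.43
tcp_pos: [0.5116, -0.3659, 0.2968]
tool_rot: [2.851, 1.32, 0.001]
wrist_force: [0.0, -0.3, -0.7]
finger_gap: 0.145
```

Call:
play_rows(plan="0 0 0 0 0 -.185;0 0 0 0 0 -.185;0 0 0 0 0 -.185;0 0 0 0 0 -.185;0 0 0 0 0 -.185")

```text
time_s: 27.85
tcp_pos: [0.5107, -0.3648, 0.2979]
tool_rot: [3.109, 0.437, 0.003]
wrist_force: [-0.6, -0.5, -0.7]
finger_gap: 0.142
```

Call:
play_rows(plan="0 0 0 0 0 -.185;0 0 0 0 0 -.185;0 0 0 0 0 -.185;0 0 0 0 0 -.185;0 0 0 0 0 -.185")

```text
time_s: 28.27
tcp_pos: [0.5107, -0.3648, 0.2979]
tool_rot: [3.105, -0.472, 0.003]
wrist_force: [-1.0, 0.4, -0.9]
finger_gap: 0.143
```

Call:
play_rows(plan="0 0 0 0 0 -.185;0 0 0 0 0 -.185;0 0 0 0 0 -.185;0 0 0 0 0 -.185;0 0 0 0 0 -.185")

```text
time_s: 28.68
tcp_pos: [0.5107, -0.3648, 0.2979]
tool_rot: [-2.84, 1.342, -0.004]
wrist_force: [0.1, -0.1, -0.4]
finger_gap: 0.139
```

```bash
cat > tl.py <<'E'
from h import *
st=bot.read_state(); R=Ro.from_rotvec(st["tool_rot"]).as_matrix(); P=st["tcp_pos"]
d=np.array([0,-1,1])/2**.5; al=-(R@d); Fx=Ro.align_vectors([[0,0,1]],[al])[0]; Rn=Fx.as_matrix()@R
tgt=np.array([.498,-.362,.155])+.019*Rn[:,2]
print(round(st["time_s"],2),np.round(P,4),np.round(st["joints"],2),round(st["finger_gap"],3),np.round(st["wrist_force"],1))
print("turn norm",np.round(Fx.as_rotvec()/np.pi,4),"deg",round(np.degrees(Fx.magnitude()),1),"shift norm",np.round((tgt-P)/.5,4),"tgt",tgt.round(4),"tip z",round((P+R@(np.array([0,0,-.019])+.145*d))[2],4))
E
python3 tl.py
```

```text
28.68 [ 0.5107 -0.3648  0.2979] [-0.73  0.44  1.46  0.    1.24  0.16] 0.139 [ 0.1 -0.1 -0.4]
turn norm [-0.1588  0.1939  0.    ] deg 45.1 shift norm [-0.0461 -0.0114 -0.3126] tgt [ 0.4876 -0.3705  0.1416] tip z 0.2145
```

Now the 45° tilt over the pot, with a check.

Call:
play_rows(plan="-.023 -.006 0 -.079 .097 0;-.023 -.006 0 -.079 .097 0;-.023 -.006 0 -.079 .097 0;-.023 -.006 0 -.079 .097 0;-.023 -.006 0 -.079 .097 0")

```text
time_s: 29.1
tcp_pos: [0.5, -0.3668, 0.297]
tool_rot: [2.52, -1.176, -0.24]
wrist_force: [-1.2, 0.8, -0.2]
finger_gap: 0.142
```

Call:
play_rows(plan="-.023 -.006 -.06 -.079 .097 0;-.023 -.006 -.06 -.079 .097 0;-.023 -.006 -.06 -.079 .097 0;-.023 -.006 -.06 -.079 .097 0;-.023 -.006 -.06 -.079 .097 0")

```text
time_s: 29.52
tcp_pos: [0.4877, -0.3707, 0.2667]
tool_rot: [2.177, -1.019, -0.434]
wrist_force: [-0.0, 1.3, -0.1]
finger_gap: 0.147
```

```bash
python3 tl.py; python3 fv.py
```

```text
29.52 [ 0.4877 -0.3707  0.2667] [-0.49  0.6   1.46 -0.71  1.48  0.6 ] 0.147 [-0.   1.3 -0.1]
turn norm [-0.0035 -0.0013  0.    ] deg 0.7 shift norm [-1.000e-04  3.000e-04 -2.504e-01] tgt [ 0.4876 -0.3706  0.1416] tip z 0.1352
29.5167 [ 0.4877 -0.3707  0.2667] [-0.49  0.6   1.46 -0.71  1.48  0.6 ] 0.1466512434382784 [-0.   1.3 -0.1]
toolz [-0.548 -0.443 -0.71 ] G [ 0.4981 -0.3623  0.2802]
file axis [-0.004  0.011 -1.   ] tip [ 0.4975 -0.3607  0.1352]
scene pred tip [[148.5 278.5]] end [[115.5 216.8]] pot rim [[156.8 296.3]]
0.75 282 [147 279] [114 213]
side pred tip [[366.7 154. ]] end [[370.9  87.6]] pot rim [[365.1 174.5]]
0.74 218 [366 153] [368 103]
```

View pics/fv.png

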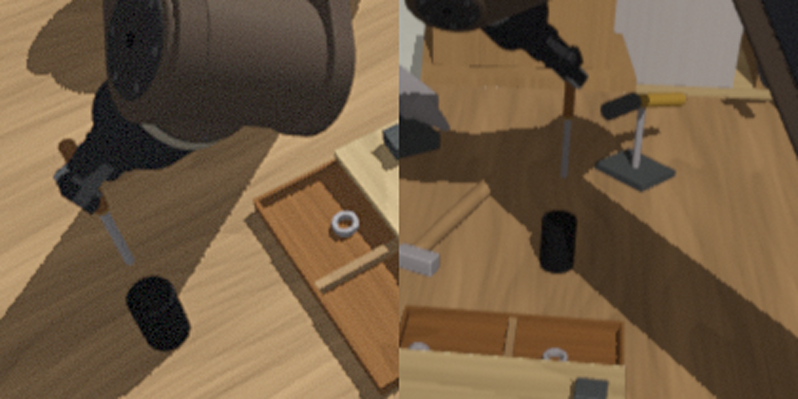

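The file is vertical and lined up over the pot in both views, with the tip within about 2 px of prediction. Lowering it now.

Call:
play_rows(plan="0 0 -.04 0 0 0;0 0 -.08 0 0 0;0 0 -.12 0 0 0;0 0 -.16 0 0 0;0 0 -.2 0 0 0")

```text
time_s: 30.18
tcp_pos: [0.4873, -0.3717, 0.1682]
tool_rot: [2.173, -1.022, -0.431]
wrist_force: [0.9, 0.6, -0.0]
finger_gap: 0.145
```

Call:
play_rows(plan="0 0 -.01 0 0 0;0 0 -.02 0 0 0;0 0 -.026 0 0 0;0 0 -.03 0 0 0;0 0 -.034 0 0 0")

```text
time_s: 30.6
tcp_pos: [0.4878, -0.3715, 0.1522]
tool_rot: [2.171, -1.02, -0.431]
wrist_force: [-0.1, 0.5, -1.0]
finger_gap: 0.139
```

Call:
play_rows(plan="0 0 -.004 0 0 0;0 0 -.008 0 0 0;0 0 -.012 0 0 0;0 0 -.016 0 0 0;0 0 -.016 0 0 0")

```text
time_s: 31.02
tcp_pos: [0.4875, -0.3712, 0.143]
tool_rot: [2.171, -1.019, -0.434]
wrist_force: [0.2, 0.2, 0.3]
finger_gap: 0.141
```

```bash
python3 tl.py
```

```text
31.02 [ 0.4875 -0.3712  0.143 ] [-0.49  0.74  1.56 -0.74  1.31  0.77] 0.141 [0.2 0.2 0.3]
turn norm [-0.002  -0.0019  0.    ] deg 0.5 shift norm [ 0.0004  0.0013 -0.0028] tgt [ 0.4876 -0.3705  0.1416] tip z 0.0114
```

Call:
play_rows(plan="0 0 -.002 0 0 0;0 0 -.004 0 0 0;0 0 -.006 0 0 0;0 0 -.008 0 0 0;0 0 -.008 0 0 0")

```text
time_s: 31.43
tcp_pos: [0.4875, -0.3713, 0.1391]
tool_rot: [2.171, -1.019, -0.433]
wrist_force: [0.1, -0.7, -0.3]
finger_gap: 0.141
```

Call:
play_rows(plan="0 0 -.001 0 0 0;0 0 -.002 0 0 0;0 0 -.003 0 0 0;0 0 -.004 0 0 0;0 0 -.004 0 0 0")

```text
time_s: 31.85
tcp_pos: [0.4875, -0.3713, 0.1372]
tool_rot: [2.171, -1.02, -0.433]
wrist_force: [0.3, -0.4, 0.2]
finger_gap: 0.146
```

Call:
play_rows(plan="0 0 -.001 0 0 0;0 0 -.002 0 0 0;0 0 -.003 0 0 0;0 0 -.003 0 0 0")

```text
time_s: 32.18
tcp_pos: [0.4875, -0.3714, 0.1361]
tool_rot: [2.171, -1.019, -0.433]
wrist_force: [0.1, 0.3, 2.0]
finger_gap: 0.151
```

Call:
play_rows(plan="0 0 -.001 0 0 0;0 0 -.002 0 0 0;0 0 -.003 0 0 0;0 0 -.003 0 0 0")

```text
time_s: 32.52
tcp_pos: [0.4876, -0.3716, 0.1358]
tool_rot: [2.17, -1.019, -0.432]
wrist_force: [-0.2, 0.7, 11.7]
finger_gap: 0.142
```

The tip touched the floor at TCP z = 0.136 with 11.7 N. Releasing and backing out along the tool axis.

Call:
play_rows(plan="0 0 .002 0 0 0;0 0 .002 0 0 0;0 0 .002 0 0 0;0 0 .002 0 0 0;0 0 .002 0 0 0", grip=0.2)

```text
time_s: 32.93
tcp_pos: [0.4875, -0.3712, 0.1351]
tool_rot: [2.171, -1.019, -0.434]
wrist_force: [0.2, 0.3, 0.2]
finger_gap: 0.601
```

Call:
play_rows(plan=".011 .009 .014 0 0 0;.022 .018 .028 0 0 0;.033 .027 .042 0 0 0;.05 .04 .064 0 0 0;.07 .056 .09 0 0 0")

```text
time_s: 33.35
tcp_pos: [0.5231, -0.3426, 0.1812]
tool_rot: [2.171, -1.019, -0.434]
wrist_force: [-0.2, 0.6, -0.3]
finger_gap: 0.602
```

Call:
play_rows(plan=".022 .018 .028 0 0 0;.044 .036 .056 0 0 0;.066 .054 .084 0 0 0;.1 .08 .128 0 0 0;.13 .1 .16 0 0 0")

```text
time_s: 33.77
tcp_pos: [0.5888, -0.2917, 0.2629]
tool_rot: [2.172, -1.02, -0.431]
wrist_force: [1.4, 0.2, 1.2]
finger_gap: 0.597
```

Call:
play_rows(plan=".05 .1 .05 0 0 0;.1 .2 .1 0 0 0;.1 .2 .1 0 0 0;.1 .2 .1 0 0 0;.1 .2 .1 0 0 0")

```text
time_s: 34.18
tcp_pos: [0.6387, -0.1907, 0.3117]
tool_rot: [2.174, -1.017, -0.429]
wrist_force: [0.1, 0.1, -2.4]
finger_gap: 0.603
```

```bash
python3 tl.py | head -1; python3 - <<'E'
from h import *
from pot import proj
st=bot.read_state(); Z=dict(ring1=.01,bar1=.01,bench_block=.05,file=.1,tool_pot=.05,jar=.06,hammer=.02,ring_clamp=.018,tin=.024)
for n in ("scene","side"):
    c=bot.read_camera(n); save(c,n+"_end")
    print(n,"vertical file would be floor/tip..end",proj(c,np.array([[.498,-.362,.075],[.498,-.362,.178]]),st).round().tolist())
    for l,z in Z.items():
        for o in bot.outline_of(n,l)[:2]:
            if o["score"]>.35:
                p=np.argwhere(o["pixels"])[:,::-1]; print(l,round(o["score"],2),np.round(o["xy"]),len(p),"top",p[p[:,1].argmin()],"bot",p[p[:,1].argmax()],np.round(atz(c,o["xy"],z),3))
E
```

```text
34.18 [ 0.6387 -0.1907  0.3117] [-0.18  0.73  1.09 -0.59  1.84  0.68] 0.603 [ 0.1  0.1 -2.4]
scene vertical file would be floor/tip..end [[157.0, 296.0], [141.0, 266.0]]
ring1 0.72 [384. 325.] 784 top [378 311] bot [378 341] [ 0.771 -0.024  0.01 ]
ring1 0.68 [313. 302.] 115 top [310 299] bot [313 312] [ 0.649 -0.108  0.01 ]
bar1 0.59 [387. 236.] 108 top [390 231] bot [381 242] [0.607 0.126 0.01 ]
file 0.82 [148. 279.] 342 top [141 262] bot [159 304] [ 0.472 -0.36   0.1  ]
jar 0.68 [486. 207.] 894 top [489 190] bot [483 228] [0.7   0.325 0.06 ]
jar 0.51 [333. 263.] 6595 top [273 211] bot [327 313] [ 0.623 -0.039  0.06 ]
hammer 0.65 [174. 402.] 2890 top [225 363] bot [ 84 423] [ 0.675 -0.424  0.02 ]
ring_clamp 0.94 [463. 276.] 737 top [475 257] bot [446 296] [0.784 0.179 0.018]
tin 0.89 [383. 326.] 832 top [379 309] bot [378 341] [ 0.776 -0.033  0.024]
side vertical file would be floor/tip..end [[365.0, 175.0], [368.0, 138.0]]
bar1 0.7 [301. 324.] 129 top [301 318] bot [298 334] [0.61  0.114 0.01 ]
bar1 0.51 [333. 320.] 147 top [323 314] bot [324 321] [0.548 0.095 0.01 ]
bench_block 0.65 [379. 266.] 294 top [374 259] bot [378 276] [ 0.459 -0.031  0.05 ]
file 0.76 [366. 154.] 214 top [366 137] bot [365 178] [ 0.5   -0.424  0.1  ]
tool_pot 0.77 [365. 184.] 548 top [359 171] bot [359 203] [ 0.496 -0.355  0.05 ]
tool_pot 0.38 [231. 414.] 1563 top [226 386] bot [227 438] [0.694 0.355 0.05 ]
jar 0.56 [231. 414.] 1596 top [227 385] bot [228 438] [0.691 0.362 0.06 ]
jar 0.53 [207. 345.] 819 top [209 319] bot [197 371] [0.763 0.227 0.06 ]
hammer 0.6 [298. 182.] 823 top [327 152] bot [294 204] [ 0.675 -0.394  0.02 ]
hammer 0.58 [364. 248.] 68 top [358 243] bot [365 249] [ 0.492 -0.127  0.02 ]
ring_clamp 0.76 [205. 346.] 792 top [208 319] bot [197 371] [0.781 0.193 0.018]
tin 0.89 [235. 270.] 566 top [232 257] bot [230 282] [ 0.769 -0.016  0.024]
```

The file stands upright in the pot, clear of the gripper. I'll check numerically how ring2 lies, since it sits close to the board edge.

```bash
python3 - <<'E'
from h import *
from pot import proj
from scipy.optimize import minimize
st=bot.read_state(); c=bot.read_camera("scene"); s2=bot.read_camera("side")
t=np.linspace(0,2*np.pi,60); cir=lambda r,z:np.c_[r*np.cos(t),r*np.sin(t),0*t+z]
def mask(p):
    x,y,z,a=p; R=Ro.from_euler("x",a).as_matrix(); f=lambda q:(proj(c,q@R.T+[x,y,z],st)*16).astype(np.int32)
    m=np.zeros((480,640),np.uint8); cv2.fillConvexPoly(m,cv2.convexHull(f(np.r_[cir(.015,-.005),cir(.015,.005)])),1,shift=4)
    h1,h2=np.zeros_like(m),np.zeros_like(m); cv2.fillPoly(h1,[f(cir(.01,.005))],1,shift=4); cv2.fillPoly(h2,[f(cir(.01,-.005))],1,shift=4)
    return (m>0)&~((h1&h2)>0)
for o in bot.outline_of("scene","ring1")[:4]:
    if o["pixels"].sum()>300: continue
    M=o["pixels"]; b=atz(c,o["xy"],.012); print(o["score"],o["xy"],M.sum(),b.round(3))
    for a in np.radians([-90,-60,-30,0,30,60,90]):
        for z in (.01,.02):
            s=max(((M&mask([b[0]+dx,b[1]+dy,z,a])).sum()/(M|mask([b[0]+dx,b[1]+dy,z,a])).sum(),b[0]+dx,b[1]+dy) for dx in np.arange(-.012,.013,.003) for dy in np.arange(-.018,.013,.003))
            print(round(np.degrees(a)),z,np.round(s,3))
cv2.imwrite("pics/r2.png",c["img"][285:325,295:335,::-1])
g=c["img"][290:320,298:330].mean(2).astype(int); print("\n".join("".join(" .:-=+*#%@"[min(9,v//22)] for v in r) for r in g))
E
```

```text
0.56 [312.4, 306.4] 114 [ 0.657 -0.116  0.012]
-90 0.01 [ 0.792  0.657 -0.113]
-90 0.02 [ 0.776  0.66  -0.116]
-60 0.01 [ 0.808  0.657 -0.113]
-60 0.02 [ 0.783  0.66  -0.116]
-30 0.01 [ 0.476  0.657 -0.113]
-30 0.02 [ 0.482  0.66  -0.113]
0 0.01 [ 0.353  0.657 -0.119]
0 0.02 [ 0.348  0.66  -0.11 ]
30 0.01 [ 0.333  0.657 -0.104]
30 0.02 [ 0.341  0.66  -0.122]
60 0.01 [ 0.418  0.657 -0.116]
60 0.02 [ 0.413  0.66  -0.113]
90 0.01 [ 0.792  0.657 -0.113]
90 0.02 [ 0.776  0.66  -0.116]
:---:-:--:-=+%@@@%%%%%%%%%%%%%%%
-:------:---+*%@@%%%%%%%%%%%%%%%
-:-:-:----:-=+*%@@%%%%%%%%%%%%%%
:-----:--::--=+#@@@%%%%%%%%%%%%%
:-:-::-:-:-:--=+#@@%%%%%%%%%%%%%
:-::--------:--=*%@@@%%%%%%%%%%%
--:-:-:----::::-+*%@@%%%%%%%%%%%
-::------:-::---==#@@@%%@%%%%%%%
--:::-:--:--+**+-=+#%@@@%%%%%%%%
:-:::-:--:=*#%%#+-=*%@@@%%%%%%%%
-:--::-::-+#%%%%#+-=*%@@@%%%%%%%
=---:::---+*#%%%%#+=+*%@@@%%%%%%
+-:---:---==*#%%%%#+=+#@@@%%%%%%
+=:--:--:-===*#%%%%#==+#@@@%%%%%
++=----::-====*#%%%#=-=*%@@@%@%%
+++=----:-====+*####*--+*%@%@@%%
++++=:---:-====+*###*--=+*%@@%%%
+++++-:-----++==+****=:-=+#%@%@%
+++++=-:--:-=++==***+=:--=*%@@@@
++++++-:-:---====++++=::--+*%@@%
+++++=::------====++==--:-=+*%%#
++++=:------:-=======-:--:-=+**+
=+++-::---:-:---===-----::--=++=
++++-::-----:-:----::---:--:-==-
++++--::-==-:--:---:::-----:---:
++++::::-++=---:::--:--:-:::::::
=+++-::---++-:--:::---:-:::::-::
==++-:::::-=------:--==::::::::-
==+==:-:----:---:--==++-:::-:-:-
=++=-::-:-:----:--==++=-:::::---
```

```bash
python3 -c "
from cell import bot
print(bot.job_done(), bot.read_state()['time_s'])"
```

```text
the job is handed in; nothing more can be done
the job is handed in; nothing more can be done
```

The job is handed in at about 34 s of the 64 s limit. Both rings are in the divided tray, both bars are in the plain tray, and the file stands in the pot, done in that order.

- **Rings:** ring2 took two pushes, because it slipped off the fork on the first. In the last picture it appears to be standing on edge in the tray, leaning against the side of the board rather than lying flat. I left it there, since it is inside the tray and had not moved since it fell.
- **Bars:** both were pushed into the plain tray. The last side view shows both there; the scene view found only one of them.
- **File:** my first tool direction over the pot ran into a joint limit, so I turned the tool 100° and lowered the file again. The tip touched the pot floor with about 12 N. After release, the file's outline matched an upright file in the pot in both camera views.
- **Everything else:** the bench block is still on the board. The jar, hammer, clamp and tin were found about where they started, within the spread of the camera estimates.
- **Not confirmed:** the networks did not find ring1 in the final pictures. I last saw it in the divided tray in the picture taken just before the file was lowered, and nothing went near it after that.
- **Forces:** the highest wrist force I read was about 12 N, and the gripper ended clear of everything.

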